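# Reload the breaker test jig

### The job

Release the jig's retaining rail by turning its left-hand knob clockwise until the knob's mark meets the double line, then lift out the tested breaker carrier in the middle and stand it upright in the yellow tray. Set every spare carrier standing on the table onto a free pair of dowels, both holes aligned and the plate lying flat on the deck (the big hole goes on the big dowel, away from the robot), then turn the knob back anticlockwise until its mark is at the single line, so that the rail reaches over the plates again. Do not bump the yellow meter with the arm.

Things in the scene. Friction and masses are not known exactly. Their poses are not given: they have to be found in the camera images.
- jig: fixed aluminium jig, deck 260 x 240 x 18 mm, spanning x -75 to +185, y -120 to +120 mm; origin on the table under the middle station, x away from the robot along the stations, z up. Three stations side by side along y, 75 mm apart, each with two upright steel dowels; a sliding retaining rail behind them (x+) and the knob behind that
- rail_lip (a point): middle of the front edge of the retaining rail's lip, a steel strip 216 mm long in y, underside 10 and top 16 mm above the deck. Locked, this edge is at jig x +53 and the lip covers the far 11 mm of seated plates, which can then be neither lifted nor lowered; released it is at +71 and clears them by 7 mm. Only the knob moves it: 6.67 mm per rad
- station1 (a point): left (+y) station, empty at the start: the point on top of the deck (18 mm above the table) midway between its two dowels; axes as the jig's. Big dowel 12 mm diameter at x +44, small dowel 8 mm at x -44; both straight for 13 mm above the deck, then tapering to a 20 mm high tip
- station2 (a point): middle station, likewise; holds the tested carrier at the start
- station3 (a point): right (-y) station, likewise; empty at the start
- knob (a joint): left-hand knob on the deck at jig x +140, y 0: rad, growing clockwise seen from above (unscrews, draws the rail back). 0.06 N m of friction, stays where left, stops at 0 and 3.2. 0 = white mark points to jig +y, at the single line: locked. 2.7 = mark at the double line (155 degrees clockwise, by way of jig +x): released. Starts under 0.4. Best turned in two grasps
- tested: tested carrier, on the middle dowels at first: steel plate 120 x 46 x 6 mm, on it a black breaker block 54 (x) x 34 (y) mm, from 6 to 46 mm up, toggle to 58 mm; 0.25 to 0.55 kg. Origin: plate underside, under the block's centre, midway between the holes; x to the big hole (13.5 mm, at x +44; small one 9.5 mm at x -44); plate spans x -56 to +64. Grip the block across y
- knob_grip (a point): on the knob's axis at gripping height (55 mm above the table); turns with the knob. The knob is a black bar 47 mm long, 14 mm wide along this point's x axis, rising to 62 mm above the table from a disc of 25 mm radius whose top is 32 mm above the table; grip the bar across this point's y axis. The white mark is on the bar's -x end
- carrier1: a spare carrier, possibly absent: the same carrier as tested, same size, mass and axes; stands upright on the table at the left of the jig, z = 0
- carrier2: a spare carrier, possibly absent: the same carrier as tested, same size, mass and axes; stands upright on the table at the left of the jig, z = 0
- carrier3: a spare carrier, possibly absent: the same carrier as tested, same size, mass and axes; stands upright on the table at the left of the jig, z = 0
- tray: fixed open yellow tray right of the jig, outside 175 (x) x 135 (y) x 30 mm high, walls and floor 4 mm; origin under its centre on the table, x along its length
- meter: a yellow hand meter lying on the table far right of the jig, 150 x 75 x 36 mm, origin under its centre; not to be bumped

How it is judged:
On the way, in this order (a step that is already met when the one before it is completed fails the run):
1. the knob is turned clockwise to the double line (2.7 rad within 0.2) and the rail is back, the tested carrier still on its dowels (value of joint knob between 2.5 and 2.9 rad and distance between tested and station2 below 0.005 m), for 0.2 s.
2. the tested carrier stands in the tray and every spare carrier lies flat on a pair of dowels, the rail still back (horizontal distance between tested and tray below 0.06 m and z of tested in the frame of tray below 0.009 m and angle between tested's own z axis and vertical below 0.06 rad and linear speed of each of tested, carrier1, carrier2, carrier3 below 0.02 m/s and value of joint knob above 2.3 rad and (distance between carrier1 and station1 below 0.003 m or distance between carrier1 and station2 below 0.003 m or distance between carrier1 and station3 below 0.003 m) and angle between the x axis of each of carrier1, carrier2, carrier3 and the x axis of jig, either way round below 0.05 rad and angle between each of carrier1, carrier2, carrier3's own z axis and vertical below 0.04 rad and (distance between carrier2 and station1 below 0.003 m or distance between carrier2 and station2 below 0.003 m or distance between carrier2 and station3 below 0.003 m) and (distance between carrier3 and station1 below 0.003 m or distance between carrier3 and station2 below 0.003 m or distance between carrier3 and station3 below 0.003 m)), for 0.2 s.
At the end, for the whole second after the job is handed in: Every spare carrier present lies flat on a dowel pair (origin within 3 mm of a station point, aligned within 0.05 rad), the tested one stands upright on the tray floor, the knob is back at the single line (below 0.2 rad), the rail lip over the plates (jig x below 56 mm); all at rest (horizontal distance between tested and tray below 0.06 m and z of tested in the frame of tray below 0.009 m and angle between tested's own z axis and vertical below 0.06 rad and linear speed of each of tested, carrier1, carrier2, carrier3 below 0.02 m/s and x of rail_lip in the frame of jig below 0.056 m and value of joint knob below 0.2 rad and velocity of joint knob below 0.05 rad/s and (distance between carrier1 and station1 below 0.003 m or distance between carrier1 and station2 below 0.003 m or distance between carrier1 and station3 below 0.003 m) and angle between the x axis of each of carrier1, carrier2, carrier3 and the x axis of jig, either way round below 0.05 rad and angle between each of carrier1, carrier2, carrier3's own z axis and vertical below 0.04 rad and (distance between carrier2 and station1 below 0.003 m or distance between carrier2 and station2 below 0.003 m or distance between carrier2 and station3 below 0.003 m) and (distance between carrier3 and station1 below 0.003 m or distance between carrier3 and station2 below 0.003 m or distance between carrier3 and station3 below 0.003 m)); the robot touches nothing.
It fails at once if the arm bumps the meter with more than 5 N (contact force between any of the arm, the fingers and meter above 5 N).
Of carrier1, carrier2, carrier3 only 2 to 3 are there at a start; the rules pass over those that are not, and their reading is None.
At some moment in a run one of carrier1, carrier2, carrier3 may be knocked a few centimetres aside while the robot is not near it.
It also fails if it takes over 210 s, if anything falls off the work surface, if the arm or the gripper's body presses on something with over 40 N, if the wrist force passes 120 N, or if a joint passes its speed limit or range.

### The arm

A 7-joint arm with a two-finger parallel gripper is mounted at the origin on the work surface. World frame = base frame: x ahead of the robot, y to its left, z up, the work surface at z = 0. Lengths are in m, angles in rad, forces in N, time in s.
With the tool pointing down it reaches from about 0.35 to 0.9 m from the base axis. Payload 19.9 kg.
Tool frame: the origin (TCP) lies on the mounting face of the last link; the fingertips stand 173 mm ahead of it and the grasp point (between the pads) lies 155 mm ahead of it; z points along the fingers, x is the direction in which the jaws open and shut, and the axes are right-handed (so a half turn about z gives the same grasp; the last joint's range is limited). The gripper opens to 85 mm and grips with 20 to 120 N. Pads are 22 mm wide; open, the fingers measure 114 mm over their backs; the gripper's body (76 mm by 85 mm) begins 54 mm behind the grasp point. The pads swing forward as they close: fully open they stand 13 mm farther back than shut.
Start: joints at [-1.371, 0.417, -0.01, 1.614, 0.005, 1.111, -0.053], TCP at [0.15, 0.607, 0.405] pointing down, gripper open.
Joint ranges: [-2.81, 2.81], [-0.39, 2.02], [-1.27, 1.25], [0.06, 2.57], [-1.19, 4.33], [0.19, 2], [-2.82, 2.82]. Speed limits (rad/s): [1.89, 1.89, 2.39, 2.39, 3.01, 3.01, 3.01].

### API

Orientations are given as a unit quaternion [x, y, z, w].
In Python, from plant import read_state, camera, sign_off gives the robot as it stands.
- The arm moves only by the shell command python3 -m inch 'ROWS'. ROWS is a JSON object of lists of equal length, an entry for each row: "claw": the opening, from 0 (shut) to 1 (fully open); "translation": the shift along the tool's x, y, z in cm, a list of three; "angular": the turn, a rotation vector about the tool's x, y, z in degrees, a list of three. In form: {"claw": [claw, ...], "translation": [[tx, ty, tz], ...], "angular": [[rx, ry, rz], ...]}. A call has 1 to 20 rows; each row is the pose to reach, as a shift and turn from the pose commanded when the call began, along the tool's axes at that moment; what a row does not reach only later rows make up. A row lasts 1/12 s, in which the tool goes at most 41.7 mm and 7.16 degrees, less where a joint would pass 70% of its speed; a pose out of reach is approached as far as the arm can. A call with a gripper value outside its range is refused whole. The fingers move at their own pace and stop on an object; the grip force is fixed at half the most. Time passes only in rows, so rows that repeat a pose let the fingers close. It gives the time, the measured TCP pose, the force and the opening at its end, in the units of the state.
- read_state(): the state, without advancing time (a new reading comes with each control period).
- camera(name): name is "scene" or "top" or "wrist"; returns a dict with "image" (400x640x3 uint8, blue, green, red), "fov_y" (degrees; the focal length in pixels is half the picture's height over the tangent of half this angle, whatever the lens; pixels are square), "cx", "cy" (the principal point, pixels), "k1" (the pictures are not rectified: a ray, as slopes to the right and down, at radius r is drawn at 1 + k1 r^2 times it, then the intrinsics apply), "T" (4x4, takes a point from camera to world coordinates). Camera axes: x right, y down, z forward; pixel columns grow to the right and rows downward; lengths in m; the calibration is good to about 2 mm. A picture is of the moment at which its call begins. There is no depth.
- sign_off(): hands the job in, once; it reports no verdict.
The state is a dict: "t": time; "q": joint angles; "dq": joint speeds; "joint_efforts": joint torques, N m; "eef_pos": TCP position; "tool_rot": TCP orientation; "ft_force": force on the tool from outside, world axes, zero at the start; "wrist_torque": the same for the moment, N m; "gripper_width": finger opening in m.
Only numpy, scipy, OpenCV 4.12 (cv2) and the standard library are available. Lean on these libraries where they do the work, as an engineer would, in place of code of your own. Each camera call takes 0.05 s, during which the arm holds its last target. There are 200 camera calls.

## Working session

There is one attempt and no reset: what is moved stays moved. The work goes in short steps, Python scripts to look and compute and a shell command to move; the robot and the scene stay as the last step left them, time stands still between calls to the robot, and variables do not carry over. Pictures are saved under pics/ and viewed, about 12 in all and at most 16, crops included, and the job is handed in when it is done.

```bash
ls; mkdir -p pics
cat > h.py <<'E'
import numpy as np, cv2
from plant import read_state, camera
from scipy.spatial.transform import Rotation as R
def shot(name, fn):
    c=camera(name); cv2.imwrite('pics/'+fn+'.png',c['image']); np.save('pics/'+fn+'.npy',c,allow_pickle=True); return c
def load(fn): return np.load('pics/'+fn+'.npy',allow_pickle=True).item()
def ray(c,uv):
    f=200/np.tan(np.radians(c['fov_y']/2)); k=np.array([[f,0,c['cx']],[0,f,c['cy']],[0,0,1]])
    d=np.array([c['k1'],0,0,0],float)
    p=cv2.undistortPoints(np.array(uv,float).reshape(-1,1,2),k,d).reshape(-1,2)
    T=np.array(c['T']); v=np.c_[p,np.ones(len(p))]@T[:3,:3].T
    return T[:3,3],v
def onz(c,uv,z):
    o,v=ray(c,uv); return o+v*((z-o[2])/v[:,2])[:,None]
def proj(c,P):
    f=200/np.tan(np.radians(c['fov_y']/2)); k=np.array([[f,0,c['cx']],[0,f,c['cy']],[0,0,1]])
    T=np.array(c['T']); Pc=(np.array(P,float).reshape(-1,3)-T[:3,3])@T[:3,:3]
    return cv2.projectPoints(Pc,np.zeros(3),np.zeros(3),k,np.array([c['k1'],0,0,0],float))[0].reshape(-1,2)
def tri(obs):
    A=np.zeros((3,3));b=np.zeros(3)
    for c,uv in obs:
        o,v=ray(c,[uv]); d=v[0]/np.linalg.norm(v[0]); M=np.eye(3)-np.outer(d,d);A+=M;b+=M@o
    return np.linalg.solve(A,b)
E
python3 - <<'E'
from h import *
for n in ['scene','top','wrist']:
    c=shot(n,n+'0'); print(n,c['fov_y'],c['cx'],c['cy'],c['k1'],np.round(c['T'],4).tolist())
s=read_state();print(s)
E
```

```text
pics
scene 50.35588997381377 318.3420211132117 206.4599654958379 -0.09281030359032498 [[-0.0007, 0.6405, -0.7679, 1.5203], [1.0, 0.0043, 0.0026, -0.0102], [0.005, -0.7679, -0.6405, 0.8441], [0.0, 0.0, 0.0, 1.0]]
top 47.70990988633912 319.628444547011 192.86864064113962 -0.11960885144715909 [[0.0164, -0.9824, 0.1861, 0.3598], [-0.9998, -0.0183, -0.0085, -0.0089], [0.0118, -0.1859, -0.9825, 1.1641], [0.0, 0.0, 0.0, 1.0]]
wrist 59.50443613749259 319.6963432623213 205.24902094602137 0.026473173411142376 [[0.2401, 0.9247, 0.2954, 0.0728], [0.9707, -0.2283, -0.0743, 0.6256], [-0.0013, 0.3046, -0.9525, 0.3735], [0.0, 0.0, 0.0, 1.0]]
{'t': 0.15, 'q': array([-1.37048014,  0.41783649, -0.01032133,  1.6140184 ,  0.00471399,
        1.11071382, -0.05300342]), 'dq': array([ 0.0001546 , -0.00131662, -0.00030608, -0.00270096, -0.00032608,
       -0.0004504 , -0.0002721 ]), 'joint_efforts': array([ 1.17891937e-03, -8.64748979e+01,  6.79204334e-01, -4.35055268e+01,
        1.91608927e-02,  5.84762252e-03, -1.94983136e-05]), 'eef_pos': array([0.14962816, 0.60672184, 0.40421141]), 'tool_rot': array([ 7.87222882e-01,  6.16668394e-01, -3.47561521e-04,  3.25629112e-04]), 'ft_force': array([-0.61454488,  0.21156533, -0.48313833]), 'wrist_torque': array([-0.00468949, -0.01230027,  0.04008237]), 'gripper_width': 0.08559793385335267}
```

View pics/top0.png

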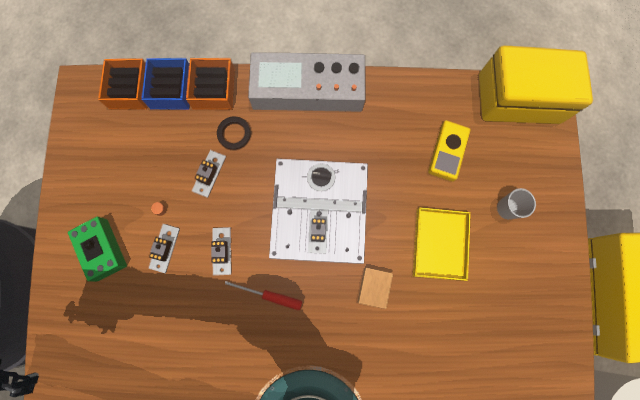

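View pics/scene0.png

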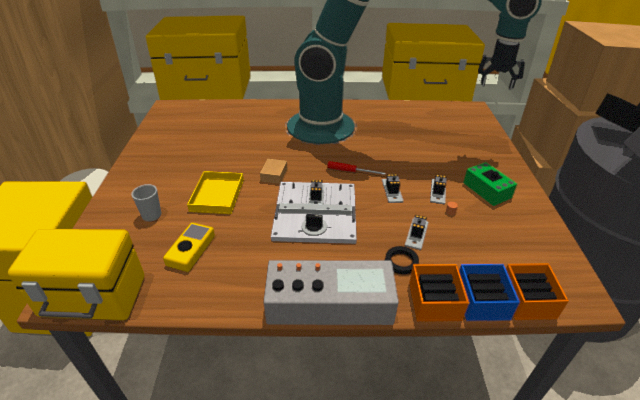

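Top view: three spares at about (208,174), (164,248) and (221,250); jig around (320,210) with the knob at (320,177); tray (442,243); meter (450,150). The scene view agrees. Next I'll get coarse positions from the colours.

Run:
```python
from h import *
c=load('top0'); s=load('scene0')
J=[(277,160),(367,163),(364,262),(270,259)]
print('jig',onz(c,J,.018).round(3).tolist())
for n,u,z in [('knob',(320,177),.06),('c1',(208,174),.05),('c2',(164,248),.05),('c3',(221,250),.05),('testd',(318,231),.07),('meter',(450,150),.03)]: print(n,onz(c,[u],z).round(3)[0])
hsv=cv2.cvtColor(c['image'],cv2.COLOR_BGR2HSV)
m=cv2.inRange(hsv,(22,150,100),(35,255,255))
for k in cv2.findContours(m,cv2.RETR_EXTERNAL,cv2.CHAIN_APPROX_NONE)[0]:
    if cv2.contourArea(k)>300:
        r=cv2.minAreaRect(k); b=cv2.boxPoints(r); print(r[0],onz(c,b,.03).round(3).tolist(),onz(c,[r[0]],.03).round(3))
print(R.from_quat(read_state()['tool_rot']).as_matrix().round(3))
```

```text
jig [[0.662, 0.094, 0.018], [0.659, -0.142, 0.018], [0.402, -0.133, 0.018], [0.405, 0.103, 0.018]]
knob [ 0.609 -0.019  0.06 ]
c1 [0.614 0.266 0.05 ]
c2 [0.424 0.365 0.05 ]
c3 [0.423 0.222 0.05 ]
testd [ 0.473 -0.016  0.07 ]
meter [ 0.696 -0.361  0.03 ]
(615.5, 297.5) [[0.48, -0.744, 0.03], [0.48, -0.889, 0.03], [0.137, -0.867, 0.03], [0.146, -0.725, 0.03]] [[ 0.309 -0.802  0.03 ]]
(442.1929626464844, 243.70297241210938) [[0.367, -0.254, 0.03], [0.542, -0.269, 0.03], [0.534, -0.412, 0.03], [0.358, -0.393, 0.03]] [[ 0.449 -0.331  0.03 ]]
(449.37335205078125, 150.16233825683594) [[0.631, -0.3, 0.03], [0.781, -0.346, 0.03], [0.762, -0.421, 0.03], [0.612, -0.372, 0.03]] [[ 0.696 -0.359  0.03 ]]
(519.1942138671875, 108.24250793457031) [[0.822, -0.396, 0.03], [0.969, -0.487, 0.03], [0.821, -0.738, 0.03], [0.68, -0.637, 0.03]] [[ 0.821 -0.562  0.03 ]]
(543.448974609375, 77.40557861328125) [[0.829, -0.485, 0.03], [1.011, -0.51, 0.03], [1.016, -0.82, 0.03], [0.826, -0.781, 0.03]] [[ 0.918 -0.644  0.03 ]]
[[ 0.239  0.971 -0.   ]
 [ 0.971 -0.239 -0.001]
 [-0.001  0.    -1.   ]]
```

View pics/wrist0.png

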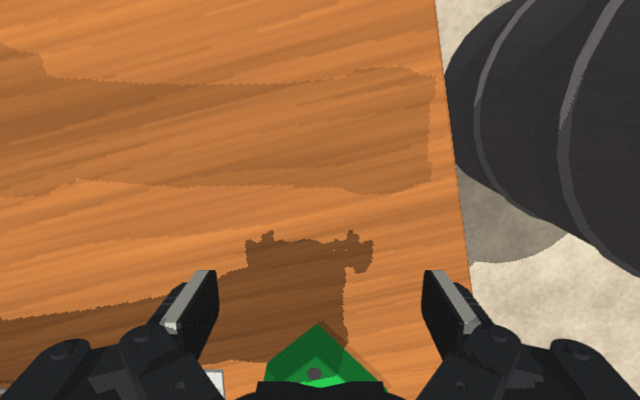

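```bash
I="python3 -m inch"; 
python3 -m inch '{"claw":[1,1,1,1,1,1,1,1,1,1,1,1,1,1],"translation":[[-23.4,33.6,0],[-23.4,33.6,0],[-23.4,33.6,0],[-23.4,33.6,0],[-23.4,33.6,0],[-23.4,33.6,0],[-23.4,33.6,0],[-23.4,33.6,0],[-23.4,33.6,0],[-23.4,33.6,0],[-23.4,33.6,0],[-23.4,33.6,0],[-23.4,33.6,0],[-23.4,33.6,0]],"angular":[[0,0,-12],[0,0,-12],[0,0,-12],[0,0,-12],[0,0,-12],[0,0,-12],[0,0,-12],[0,0,-12],[0,0,-12],[0,0,-12],[0,0,-12],[0,0,-12],[0,0,-12],[0,0,-12]]}'
python3 -c "
from h import *
shot('wrist','w1')"
python3 -m inch '{"claw":[1,1,1,1,1,1,1],"translation":[[-8,6,0],[-8,6,0],[-8,6,0],[-8,6,0],[-8,6,0],[-8,6,0],[-8,6,0]],"angular":[[0,0,0],[0,0,0],[0,0,0],[0,0,0],[0,0,0],[0,0,0],[0,0,0]]}'
python3 -c "
from h import *
shot('wrist','w2')"
python3 -m inch '{"claw":[1,1,1,1,1,1,1,1,1,1],"translation":[[-20,0,0],[-20,0,0],[-20,0,0],[-20,0,0],[-20,0,0],[-20,0,0],[-20,0,0],[-20,0,0],[-20,0,0],[-20,0,0]],"angular":[[0,0,0],[0,0,0],[0,0,0],[0,0,0],[0,0,0],[0,0,0],[0,0,0],[0,0,0],[0,0,0],[0,0,0]]}'
python3 -c "
from h import *
shot('wrist','w3')"
python3 -m inch '{"claw":[1,1,1,1,1,1,1],"translation":[[-8,6,0],[-8,6,0],[-8,6,0],[-8,6,0],[-8,6,0],[-8,6,0],[-8,6,0]],"angular":[[0,0,0],[0,0,0],[0,0,0],[0,0,0],[0,0,0],[0,0,0],[0,0,0]]}'
python3 -c "
from h import *
shot('wrist','w4')
a=[cv2.imread(f'pics/w{i}.png') for i in (1,2)]; 
cv2.imwrite('pics/m1.png',cv2.resize(np.vstack(a),None,fx=.9,fy=.75) if 0 else a[0])
"
```

```text
t: 1.32
eef_pos: [0.4191, 0.3001, 0.4046]
tool_rot: [0.718, 0.696, -0.0, -0.0]
ft_force: [-0.0, 0.1, 0.0]
gripper_width: 0.0853
t: 1.95
eef_pos: [0.4765, 0.2186, 0.4047]
tool_rot: [0.718, 0.696, -0.0, -0.0]
ft_force: [0.4, -0.4, -0.0]
gripper_width: 0.0856
t: 2.83
eef_pos: [0.4708, 0.0186, 0.4046]
tool_rot: [0.718, 0.696, -0.0, -0.0]
ft_force: [0.6, -0.3, 0.2]
gripper_width: 0.0856
t: 3.47
eef_pos: [0.5279, -0.0633, 0.4047]
tool_rot: [0.718, 0.696, 0.0, -0.0]
ft_force: [0.2, 0.3, 0.3]
gripper_width: 0.0856
```

View pics/w1.png

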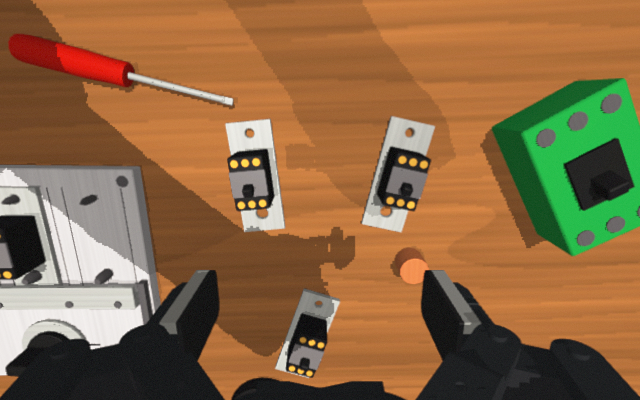

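View pics/w3.png

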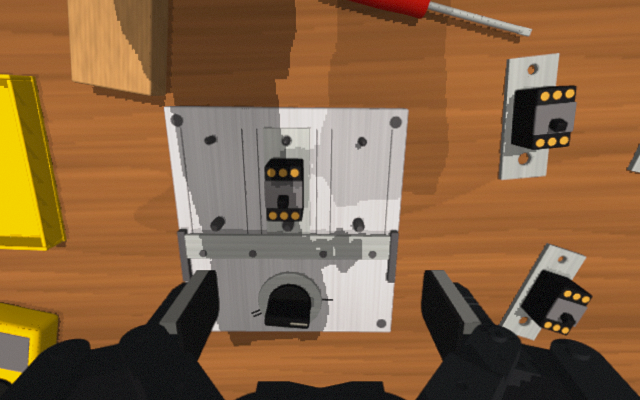

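Wrist views: spares have their small hole toward the robot (w1: holes (249,133), (397,131), (319,303)), and their big hole is away. In w3 the jig deck has its corners at (165,107), (408,108), (391,331) and (190,331), and the knob is at (290,300). I'll zoom in on the knob and jig.

Run:
```python
from h import *
a=cv2.imread('pics/w3.png')[95:345,155:415]; b=cv2.imread('pics/w4.png')
p=proj(load('w4'),[[.4785,-.018,.018],[.6185,-.02,.06]]);print(p)
u,v=p.mean(0).astype(int); v=max(v,125)
b=b[v-125:v+125,max(u-130,0):max(u-130,0)+260]; print('b origin',max(u-130,0),v-125)
im=np.hstack([cv2.resize(x,(400,385),interpolation=cv2.INTER_CUBIC) for x in(a,b)])
k=cv2.imread('pics/w3.png')[265:335,235:345]; k=cv2.resize(k,(340,215),interpolation=cv2.INTER_CUBIC)
e=np.zeros((215,800,3),np.uint8); e[:,:340]=k
k=cv2.imread('pics/w4.png'); q=p[1].astype(int); k=k[q[1]-35:q[1]+35,q[0]-55:q[0]+55]; e[:,400:740]=cv2.resize(k,(340,215),interpolation=cv2.INTER_CUBIC)
cv2.imwrite('pics/z1.png',np.vstack([im,e]))
```

```text
[[363.5000445  123.27064869]
 [365.5543512  270.01513147]]
b origin 234 71
```

View pics/z1.png

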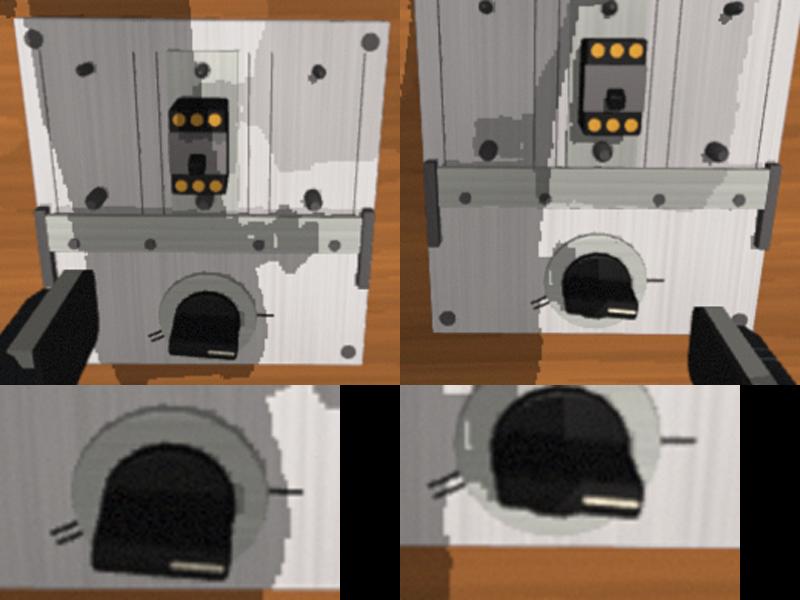

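Run:
```python
from h import *
w3,w4=load('w3'),load('w4')
A=lambda u,v:(155+.65*u,95+.6494*v); B=lambda u,v:(234+.65*(u-400),71+.6494*v)
nl,nr,fr=[onz(w3,[A(*p)],.018)[0] for p in[(33,38),(371,42),(348,352)]]
fl,fr2=[onz(w4,[B(*p)],.018)[0] for p in[(447,318),(739,320)]]
print('screws',nl,nr,fl,fr,fr2)
print('corners',onz(w3,[A(13,19),A(391,22),A(362,364)],.018).round(4).tolist(),onz(w4,[B(433,332),B(747,334)],.018).round(4).tolist())
for n,a,b in [('screw',(348,352),(739,320)),('bar mark end',(236,355),(637,312)),('line end',(272,316),(663,280)),('block nr top corner',(228,98),(646,38))]:
    print(n,tri([(w3,A(*a)),(w4,B(*b))]).round(4))
c=(nl+nr+fl+fr2)/4; print('centre',c,'yaw deg',np.degrees([np.arctan2(*(nl-nr)[[1,0]])-np.pi/2,np.arctan2(*(fl-nl)[[1,0]]),np.arctan2(*(fr2-nr)[[1,0]])]))
# mark in w3/w4 on z=.062
for c_,P in((w3,[A(208,350),A(236,355)]),(w4,[B(607,310),B(637,313.5)])):
    x=onz(c_,P,.062);d=x[1]-x[0];print('mark',x.round(4).tolist(),np.degrees(np.arctan2(d[1],d[0])))
print(read_state()['q'].round(3))
```

```text
screws [ 0.41258813 -0.12071604  0.018     ] [0.4215352  0.09600196 0.018     ] [ 0.64707493 -0.12976312  0.018     ] [0.65578477 0.08637363 0.018     ] [0.65525369 0.08646302 0.018     ]
corners [[0.4006, -0.1314, 0.018], [0.4096, 0.1082, 0.018], [0.667, 0.0975, 0.018]] [[0.6584, -0.1411, 0.018], [0.6672, 0.0933, 0.018]]
screw [0.6547 0.0861 0.0193]
bar mark end [0.6215 0.0021 0.0638]
line end [0.619  0.028  0.0227]
block nr top corner [0.4516 0.0047 0.045 ]
centre [ 0.53411298 -0.01700354  0.018     ] yaw deg [-182.364078     -2.20951625   -2.3371627 ]
mark [[0.6187, -0.0167, 0.062], [0.6233, 0.0022, 0.062]] 76.33345572703422
mark [[0.6201, -0.0173, 0.062], [0.6232, 0.0022, 0.062]] 80.91964632807269
[-0.284  0.264  0.409  1.857 -0.121  1.045  1.714]
```

```bash
python3 -m inch '{"claw":[1,1,1,1,1,1,1,1,1,1,0.6,0.6,0.6,0.6,0.6,0.6,0.6,0.6,0.6,0.6],"translation":[[4.6,9,0],[4.6,9,0],[4.6,9,0],[4.6,9,0],[4.6,9,4],[4.6,9,8],[4.6,9,12],[4.6,9,13.4],[4.6,9,13.4],[4.6,9,13.4],[4.6,9,13.4],[4.6,9,13.4],[4.6,9,13.4],[4.6,9,13.4],[4.6,9,13.4],[4.6,9,13.4],[4.6,9,13.4],[4.6,9,13.4],[4.6,9,13.4],[4.6,9,13.4]],"angular":[[0,0,98],[0,0,98],[0,0,98],[0,0,98],[0,0,98],[0,0,98],[0,0,98],[0,0,98],[0,0,98],[0,0,98],[0,0,98],[0,0,98],[0,0,98],[0,0,98],[0,0,98],[0,0,98],[0,0,98],[0,0,98],[0,0,98],[0,0,98]]}'
python3 -c "
from h import *
shot('wrist','w5'); s=read_state(); print(s['q'].round(3), s['eef_pos'].round(4))"
```

```text
t: 5.18
eef_pos: [0.6196, -0.0216, 0.2708]
tool_rot: [0.996, -0.086, 0.0, -0.0]
ft_force: [-0.1, 0.1, -0.6]
gripper_width: 0.0514
[-0.512  0.665  0.694  1.75  -0.52   0.919  0.23 ] [ 0.6196 -0.0216  0.2708]
```

View pics/w5.png

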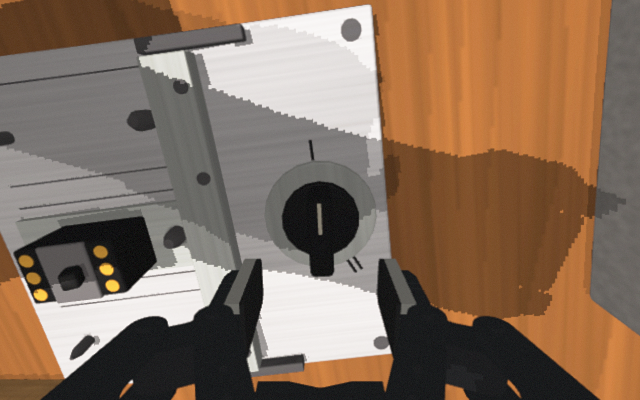

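The bar is vertical at (319,240), midway between the pads, and its mark is at (319,218), so the alignment is good. Descend, grip and turn.

```bash
python3 -m inch '{"claw":[0.6,0.6,0.6,0.6,0,0,0,0,0,0],"translation":[[0,0,2],[0,0,4],[0,0,6],[0,0,6],[0,0,6],[0,0,6],[0,0,6],[0,0,6],[0,0,6],[0,0,6]],"angular":[[0,0,0],[0,0,0],[0,0,0],[0,0,0],[0,0,0],[0,0,0],[0,0,0],[0,0,0],[0,0,0],[0,0,0]]}'
python3 -m inch '{"claw":[0,0,0,0,0,0,0,0,0,0,0,0,0,0,0,0,0,0],"translation":[[0,0,0],[0,0,0],[0,0,0],[0,0,0],[0,0,0],[0,0,0],[0,0,0],[0,0,0],[0,0,0],[0,0,0],[0,0,0],[0,0,0],[0,0,0],[0,0,0],[0,0,0],[0,0,0],[0,0,0],[0,0,0]],"angular":[[0,0,5],[0,0,10],[0,0,15],[0,0,20],[0,0,25],[0,0,30],[0,0,35],[0,0,40],[0,0,45],[0,0,50],[0,0,55],[0,0,60],[0,0,65],[0,0,70],[0,0,73],[0,0,74],[0,0,74],[0,0,74]]}'
python3 -c "
from h import *
s=read_state(); print(s['q'].round(3), s['eef_pos'].round(4))"
```

```text
t: 6.07
eef_pos: [0.6198, -0.0215, 0.2122]
tool_rot: [0.996, -0.086, 0.001, -0.0]
ft_force: [-4.1, 1.3, 9.1]
gripper_width: 0.0129
t: 7.57
eef_pos: [0.6195, -0.0211, 0.2122]
tool_rot: [0.744, -0.668, -0.0, -0.001]
ft_force: [-9.2, 3.6, 15.3]
gripper_width: 0.0127
[-0.648  0.873  0.922  1.776 -0.854  0.948 -0.818] [ 0.6195 -0.0211  0.2122]
```

```bash
python3 -m inch '{"claw":[0,0,0,0,0,0,0,0,0,0,0,0,0,0,0,0,0,0],"translation":[[0,0,0],[0,0,0],[0,0,0],[0,0,0],[0,0,0],[0,0,0],[0,0,0],[0,0,0],[0,0,0],[0,0,0],[0,0,0],[0,0,0],[0,0,0],[0,0,0],[0,0,0],[0,0,0],[0,0,0],[0,0,0]],"angular":[[0,0,5],[0,0,10],[0,0,15],[0,0,20],[0,0,25],[0,0,30],[0,0,35],[0,0,40],[0,0,45],[0,0,50],[0,0,55],[0,0,60],[0,0,65],[0,0,70],[0,0,72],[0,0,73],[0,0,73],[0,0,73]]}'
python3 -m inch '{"claw":[0.5,0.5,0.5,0.5,0.5,0.5,0.5,0.5,0.5,0.5],"translation":[[0,0,0],[0,0,0],[0,0,0],[0,0,0],[0,0,-3],[0,0,-6],[0,0,-9],[0,0,-13],[0,0,-13],[0,0,-13]],"angular":[[0,0,0],[0,0,0],[0,0,0],[0,0,0],[0,0,0],[0,0,0],[0,0,0],[0,0,0],[0,0,0],[0,0,0]]}'
python3 -c "
from h import *
c=shot('wrist','w6'); shot('top','t6'); s=read_state(); print(s['q'].round(3), s['eef_pos'].round(4))"
```

```text
t: 9.07
eef_pos: [0.6198, -0.0205, 0.2122]
tool_rot: [-0.201, 0.98, 0.001, 0.001]
ft_force: [-7.0, 7.0, 13.7]
gripper_width: 0.0123
t: 9.9
eef_pos: [0.6198, -0.0219, 0.3429]
tool_rot: [-0.201, 0.98, 0.0, 0.002]
ft_force: [0.6, 1.0, -0.9]
gripper_width: 0.0424
[-0.793  0.832  1.219  1.713 -0.834  1.216 -2.094] [ 0.6194 -0.0213  0.3403]
```

View pics/w6.png

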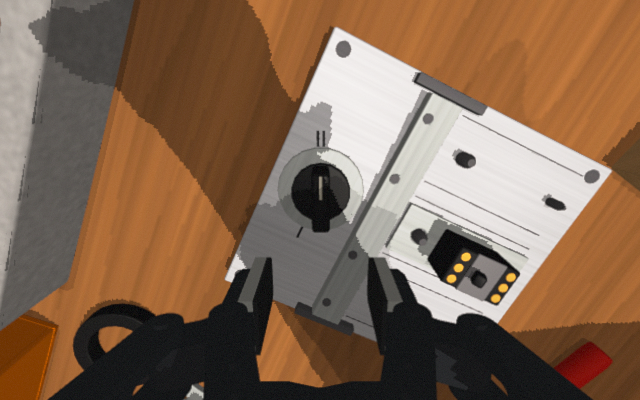

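Mark (320,187) points straight at the double line (321,138), and the rail is back. Next, hover over the tested carrier.

```bash
python3 -m inch '{"claw":[0.6,0.6,0.6,0.6,0.6,0.6,0.6,0.6,0.6,0.6,0.6,0.6,0.6,0.6],"translation":[[12.7,6.1,0],[12.7,6.1,0],[12.7,6.1,0],[12.7,6.1,0],[12.7,6.1,3.5],[12.7,6.1,3.5],[12.7,6.1,3.5],[12.7,6.1,3.5],[12.7,6.1,3.5],[12.7,6.1,3.5],[12.7,6.1,3.5],[12.7,6.1,3.5],[12.7,6.1,3.5],[12.7,6.1,3.5]],"angular":[[0,0,-64.5],[0,0,-64.5],[0,0,-64.5],[0,0,-64.5],[0,0,-64.5],[0,0,-64.5],[0,0,-64.5],[0,0,-64.5],[0,0,-64.5],[0,0,-64.5],[0,0,-64.5],[0,0,-64.5],[0,0,-64.5],[0,0,-64.5]]}'
python3 -c "
from h import *
c=shot('wrist','w7'); s=read_state(); print(s['q'].round(3), s['eef_pos'].round(4),s['tool_rot'],c['T'])"
```

```text
t: 11.17
eef_pos: [0.4788, -0.0152, 0.3055]
tool_rot: [-0.692, 0.722, -0.0, -0.0]
ft_force: [0.1, -0.5, 0.3]
gripper_width: 0.0515
[-0.841  0.459  0.996  2.082 -0.51   0.865 -1.161] [ 0.4788 -0.0152  0.3056] [-6.91942475e-01  7.21952574e-01 -6.94602656e-05 -2.95671030e-04] [[-4.37087497e-02 -9.51077444e-01 -3.05845124e-01  5.55879979e-01]
 [-9.99044067e-01  4.18261447e-02  1.27092572e-02 -1.83430434e-02]
 [ 7.04834531e-04  3.06108263e-01 -9.51996447e-01  2.74866445e-01]
 [ 0.00000000e+00  0.00000000e+00  0.00000000e+00  1.00000000e+00]]
```

View pics/w7.png

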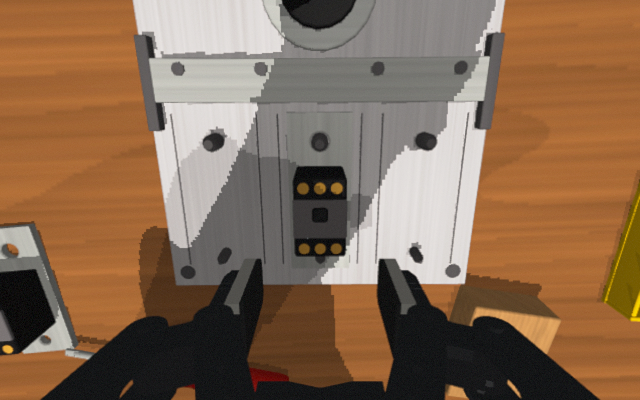

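View is symmetric about column 320: terminals at (303–337,188) and (304–337,248), big dowel tip at (320,142), with neighbours at (213,142) and (427,142). I'll use the six orange terminals as the reference feature.

```bash
cat >> h.py <<'E'
def dots(c):
    h=cv2.cvtColor(c['image'],cv2.COLOR_BGR2HSV)
    m=cv2.inRange(h,(13,130,110),(28,255,255))
    n,l,st,ce=cv2.connectedComponentsWithStats(m)
    k=[i for i in range(1,n) if 25<st[i,4]<260 and .5<st[i,2]/st[i,3]<2 and st[i,4]>.5*st[i,2]*st[i,3]]
    # keep dots whose surround is black
    out=[]
    for i in k:
        x,y,w,hh=st[i,:4]; p=h[max(y-3,0):y+hh+3,max(x-3,0):x+w+3,2]; e=np.r_[p[0],p[-1],p[:,0],p[:,-1]]
        if np.median(e)<70: out.append(ce[i])
    return np.array(out)
def pose(c,near,z,rad=.05):
    d=dots(c); P=onz(c,d,z)[:,:2]; P=P[np.hypot(*(P-near).T)<rad]
    m=P.mean(0); u,s,v=np.linalg.svd(P-m); a=v[0]*np.sign(v[0,0])
    return len(P),m.round(4),np.degrees(np.arctan2(a[1],a[0])).round(2),(s/np.sqrt(len(P))).round(4)
E
python3 - <<'E'
from h import *
a,b=load('w6'),load('w7')
print(dots(a).round(1).tolist());print(dots(b).round(1).tolist())
print(pose(b,[.479,-.015],.064),pose(a,[.479,-.015],.064))
da,db=dots(a),dots(b)
for z in (.05,.055,.06,.065,.07): print(z,pose(b,[.479,-.015],z)[1],pose(a,[.479,-.015],z)[1])
for z in (.05,.046,.042):print('w2',z,pose(load('w1'),[.424,.365],z),pose(load('w2'),[.424,.365],z),pose(load('w1'),[.423,.222],z),pose(load('w2'),[.423,.222],z),pose(load('w1'),[.614,.266],z),pose(load('w2'),[.614,.266],z))
E
```

```text
[[465.5, 256.5], [458.1, 267.5], [451.1, 278.1]]
[[319.8, 187.8], [336.4, 187.8], [302.6, 188.1], [303.9, 248.4], [320.0, 248.2], [336.0, 248.1], [7.2, 348.9], [455.3, 393.4]]
(6, array([ 0.4789, -0.0152]), np.float64(-2.23), array([0.0205, 0.0086])) (3, array([ 0.4992, -0.0156]), np.float64(87.59), array([0.0086, 0.    ]))
0.05 [ 0.4738 -0.015 ] [ 0.4907 -0.0112]
0.055 [ 0.4757 -0.015 ] [ 0.4937 -0.0128]
0.06 [ 0.4775 -0.0151] [ 0.4968 -0.0143]
0.065 [ 0.4793 -0.0152] [ 0.4998 -0.0159]
0.07 [ 0.4811 -0.0153] [ 0.5028 -0.0175]
w2 0.05 (4, array([0.4221, 0.3774]), np.float64(-14.31), array([0.0203, 0.0052])) (4, array([0.4226, 0.3766]), np.float64(-14.42), array([0.0203, 0.0052])) (3, array([0.4128, 0.235 ]), np.float64(-3.95), array([0.0193, 0.0042])) (6, array([0.4204, 0.2312]), np.float64(3.81), array([0.0202, 0.0085])) (2, array([0.6005, 0.2804]), np.float64(68.21), array([0.0053, 0.    ])) (2, array([0.601 , 0.2796]), np.float64(68.88), array([0.0051, 0.    ]))
w2 0.046 (4, array([0.4231, 0.3784]), np.float64(-14.31), array([0.0206, 0.0053])) (4, array([0.4229, 0.3785]), np.float64(-14.42), array([0.0205, 0.0053])) (3, array([0.4137, 0.2342]), np.float64(-3.95), array([0.0195, 0.0043])) (6, array([0.4207, 0.2313]), np.float64(3.81), array([0.0205, 0.0086])) (2, array([0.6037, 0.2801]), np.float64(68.21), array([0.0053, 0.    ])) (2, array([0.6035, 0.2803]), np.float64(68.88), array([0.0052, 0.    ]))
w2 0.042 (4, array([0.4241, 0.3793]), np.float64(-14.31), array([0.0208, 0.0054])) (4, array([0.4232, 0.3804]), np.float64(-14.42), array([0.0208, 0.0053])) (3, array([0.4146, 0.2334]), np.float64(-3.95), array([0.0198, 0.0043])) (6, array([0.421 , 0.2314]), np.float64(3.81), array([0.0207, 0.0087])) (2, array([0.6069, 0.2798]), np.float64(68.21), array([0.0054, 0.    ])) (2, array([0.606, 0.281]), np.float64(68.88), array([0.0052, 0.    ]))
```

```bash
python3 -m inch '{"claw":[0.6,0.6,0.6,0.6,0.6,0.6,0,0,0,0,0,0,0],"translation":[[0,0,3],[0,0,6],[0,0,8],[0,0,9.5],[0,0,10.2],[0,0,10.2],[0,0,10.2],[0,0,10.2],[0,0,10.2],[0,0,10.2],[0,0,10.2],[0,0,10.2],[0,0,10.2]],"angular":[[0,0,0],[0,0,0],[0,0,0],[0,0,0],[0,0,0],[0,0,0],[0,0,0],[0,0,0],[0,0,0],[0,0,0],[0,0,0],[0,0,0],[0,0,0]]}'
python3 -c "
from h import *
s=read_state(); print(s['eef_pos'].round(4),s['tool_rot'],s['ft_force'].round(1),s['wrist_torque'].round(2))"
python3 -m inch '{"claw":[0,0,0,0,0,0,0,0,0],"translation":[[0,0,-0.5],[0,0,-1],[0,0,-2],[0,0,-4],[0,0,-6],[0,0,-8],[0,0,-10],[0,0,-10.2],[0,0,-10.2]],"angular":[[0,0,0],[0,0,0],[0,0,0],[0,0,0],[0,0,0],[0,0,0],[0,0,0],[0,0,0],[0,0,0]]}'
python3 -c "
from h import *
c=shot('wrist','w8')
print(pose(c,[.479,-.015],.064+.102))
d=dots(c);print(d.round(1).tolist()); c=shot('top','t8')
h=cv2.cvtColor(c['image'],cv2.COLOR_BGR2HSV); m=cv2.inRange(h,(22,150,60),(35,255,255)); m[:190]=0;m[300:]=0;m[:,:400]=0;m[:,490:]=0
k=max(cv2.findContours(m,0,1)[0],key=cv2.contourArea);r=cv2.minAreaRect(k);print(r,onz(c,cv2.boxPoints(r),.03).round(4).tolist(),onz(c,[r[0]],.03))
"
```

```text
t: 12.3
eef_pos: [0.4791, -0.0153, 0.2046]
tool_rot: [-0.692, 0.721, -0.0, 0.001]
ft_force: [-2.4, 0.4, 9.1]
gripper_width: 0.0336
[ 0.4791 -0.0153  0.2046] [-6.92480089e-01  7.21436664e-01 -3.10215981e-04  6.07943937e-04] [-2.4  0.4  9.1] [-0.12  0.57 -0.  ]
t: 13.05
eef_pos: [0.4789, -0.0151, 0.3067]
tool_rot: [-0.693, 0.721, -0.0, 0.001]
ft_force: [0.2, 0.2, -3.5]
gripper_width: 0.0329
(3, array([ 0.4581, -0.0139]), np.float64(87.83), array([0.0086, 0.    ]))
[[9.5, 347.7], [292.4, 361.7], [319.8, 361.6], [347.5, 361.6], [432.8, 392.2], [204.8, 395.9]]
((442.15557861328125, 243.70545959472656), (54.48508834838867, 69.46764373779297), 3.8785247802734375) [[0.3666, -0.2541, 0.03], [0.542, -0.2692, 0.03], [0.5346, -0.4116, 0.03], [0.358, -0.3929, 0.03]] [[ 0.44937349 -0.33117278  0.03      ]]
```

```bash
python3 -m inch '{"claw":[0,0,0,0,0,0,0,0,0,0,0,0,0],"translation":[[2,0,0],[5,0.5,0],[9,0.5,0],[13,1,0],[17,1,0],[21,1,0],[25,1.7,0],[28,1.7,0],[30.5,1.7,0],[32,1.7,0],[32,1.7,0],[32,1.7,0],[32,1.7,0]],"angular":[[0,0,0],[0,0,0],[0,0,1],[0,0,2],[0,0,3],[0,0,3],[0,0,3],[0,0,3],[0,0,3],[0,0,3],[0,0,3],[0,0,3],[0,0,3]]}'
python3 -m inch '{"claw":[0,0,0,0,0,0,0,0,0],"translation":[[0,0,2],[0,0,5],[0,0,8],[0,0,9.5],[0,0,10.5],[0,0,11],[0,0,11.3],[0,0,11.4],[0,0,11.4]],"angular":[[0,0,0],[0,0,0],[0,0,0],[0,0,0],[0,0,0],[0,0,0],[0,0,0],[0,0,0],[0,0,0]]}'
python3 -c "
from h import *
c=shot('wrist','w9'); cv2.imwrite('pics/w9c.png',c['image'])"
```

```text
t: 14.23
eef_pos: [0.4486, -0.3338, 0.3048]
tool_rot: [-0.673, 0.739, 0.001, -0.0]
ft_force: [-0.2, 0.4, -3.7]
gripper_width: 0.0335
t: 14.98
eef_pos: [0.449, -0.3345, 0.1925]
tool_rot: [-0.673, 0.739, -0.001, 0.0]
ft_force: [-0.1, -0.1, -3.3]
gripper_width: 0.0333
```

View pics/w9c.png

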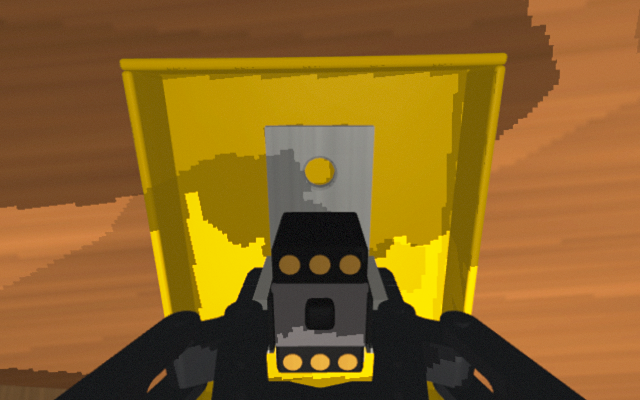

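Carrier centred in the tray (big hole at (320,171), walls symmetric). Release it and go to the first spare.

```bash
python3 -m inch '{"claw":[0,0,0,0.6,0.6,0.6,0.6,0.6,0.6,0.6,0.6,0.6,0.6],"translation":[[0,0,0.1],[0,0,0.2],[0,0,0.2],[0,0,0.2],[0,0,0.2],[0,0,0.2],[0,0,0.2],[0,0,-1],[0,0,-4],[0,0,-8],[0,0,-12],[0,0,-12.8],[0,0,-12.8]],"angular":[[0,0,0],[0,0,0],[0,0,0],[0,0,0],[0,0,0],[0,0,0],[0,0,0],[0,0,0],[0,0,0],[0,0,0],[0,0,0],[0,0,0],[0,0,0]]}'
python3 -c "
from h import *
c=shot('wrist','w10'); print(pose(c,[.449,-.3345],.05))"
python3 -m inch '{"claw":[0.6,0.6,0.6,0.6,0.6,0.6,0.6,0.6,0.6,0.6,0.6,0.6,0.6,0.6,0.6,0.6,0.6,0.6,0.6],"translation":[[-56.1,8.1,0],[-56.1,8.1,0],[-56.1,8.1,0],[-56.1,8.1,0],[-56.1,8.1,0],[-56.1,8.1,0],[-56.1,8.1,0],[-56.1,8.1,0],[-56.1,8.1,0],[-56.1,8.1,0],[-56.1,8.1,0],[-56.1,8.1,0],[-56.1,8.1,3.2],[-56.1,8.1,3.2],[-56.1,8.1,3.2],[-56.1,8.1,3.2],[-56.1,8.1,3.2],[-56.1,8.1,3.2],[-56.1,8.1,3.2]],"angular":[[0,0,-9.2],[0,0,-9.2],[0,0,-9.2],[0,0,-9.2],[0,0,-9.2],[0,0,-9.2],[0,0,-9.2],[0,0,-9.2],[0,0,-9.2],[0,0,-9.2],[0,0,-9.2],[0,0,-9.2],[0,0,-9.2],[0,0,-9.2],[0,0,-9.2],[0,0,-9.2],[0,0,-9.2],[0,0,-9.2],[0,0,-9.2]]}'
python3 -c "
from h import *
c=shot('wrist','w11'); s=read_state(); print(s['q'].round(3), s['eef_pos'].round(4),s['tool_rot']); print(dots(c).round(1).tolist(),pose(c,[.421,.231],.046))"
```

```text
t: 16.12
eef_pos: [0.449, -0.3349, 0.3233]
tool_rot: [-0.673, 0.739, -0.002, 0.001]
ft_force: [0.4, -0.5, -0.4]
gripper_width: 0.0516
(5, array([ 0.453 , -0.3325]), np.float64(-13.58), array([0.0203, 0.0073]))
t: 17.75
eef_pos: [0.4206, 0.2308, 0.2879]
tool_rot: [0.73, -0.684, -0.0, -0.0]
ft_force: [0.1, -0.1, -0.1]
gripper_width: 0.0514
[-1.313  0.468  0.917  2.091 -0.512  0.82  -1.591] [0.4206 0.231  0.288 ] [ 7.29929057e-01 -6.83522879e-01 -6.67761470e-05 -2.04519557e-04]
[[61.1, 162.9], [79.4, 168.1], [97.2, 173.4], [287.0, 222.2], [303.4, 222.4], [319.6, 222.5], [71.9, 228.4], [88.9, 233.0], [287.9, 279.1], [303.5, 279.2], [319.0, 279.3], [454.4, 393.6]] (6, array([0.3971, 0.2405]), np.float64(2.99), array([0.0206, 0.0086]))
```

View pics/w11.png

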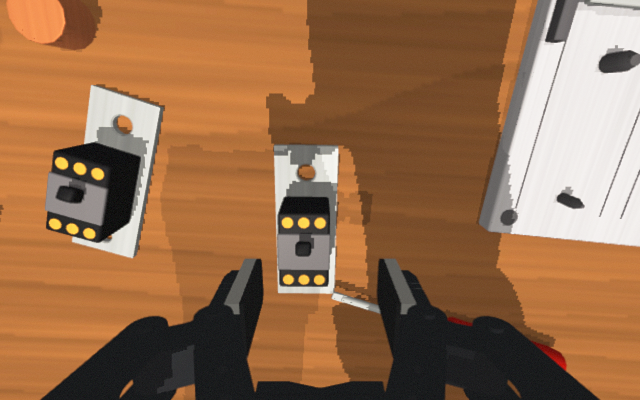

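This spare was knocked about 25 mm and is now at (0.397,0.2405). Its big hole at (306,172) is on the far side. Re-centre and measure again.

```bash
python3 -m inch '{"claw":[0.6,0.6,0.6,0.6,0.6],"translation":[[-1.1,2.3,0],[-1.1,2.3,0],[-1.1,2.3,0],[-1.1,2.3,0],[-1.1,2.3,0]],"angular":[[0,0,0.8],[0,0,0.8],[0,0,0.8],[0,0,0.8],[0,0,0.8]]}'
python3 -c "
from h import *
c=shot('wrist','w12'); s=read_state(); q=s['tool_rot'];print(s['eef_pos'].round(4),np.degrees(2*np.arctan2(q[1],q[0]))); print(pose(c,[.397,.24],.046))"
```

```text
t: 18.22
eef_pos: [0.3972, 0.2409, 0.2879]
tool_rot: [0.725, -0.688, 0.0, -0.0]
ft_force: [0.2, -0.1, 0.1]
gripper_width: 0.0516
[0.3972 0.2408 0.2879] -86.99598798574625
(6, array([0.3971, 0.2404]), np.float64(2.72), array([0.0206, 0.0085]))
```

```bash
python3 -c "
from h import *
c=load('w11')
for z in(.003,.012): print(onz(c,[(335,293),(375,305),(306,172),(447,320)],z).round(4).tolist())
print(proj(load('w12'),[[.3971,.2404,.046],[.3971,.2154,.012],[.3971,.19,.012]]))
cv2.imwrite('pics/w12c.png',load('w12')['image'][150:400,200:480])
"
```

```text
[[0.3407, 0.2133, 0.003], [0.3316, 0.179, 0.003], [0.4413, 0.2427, 0.003], [0.3212, 0.1167, 0.003]]
[[0.3463, 0.2141, 0.012], [0.3374, 0.181, 0.012], [0.4433, 0.2425, 0.012], [0.3275, 0.1209, 0.012]]
[[321.01013587 219.42165951]
 [354.76744109 205.2036598 ]
 [389.17199633 206.90851344]]
```

View pics/w12c.png

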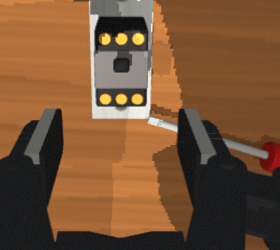

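```bash
python3 -m inch '{"claw":[0.6,0.6,0.6,0.6,0.6,0.6,0,0,0,0,0,0,0,0,0,0,0,0,0,0],"translation":[[0,0,3],[0,0,6],[0,0,8],[0,0,9.5],[0,0,10.2],[0,0,10.2],[0,0,10.2],[0,0,10.2],[0,0,10.2],[0,0,10.2],[0,0,10.2],[0,0,10.2],[0,0,10.2],[0,0,9],[0,0,7],[0,0,4],[0,0,2],[0,0,0],[0,0,0],[0,0,0]],"angular":[[0,0,0],[0,0,0],[0,0,0],[0,0,0],[0,0,0],[0,0,0],[0,0,0],[0,0,0],[0,0,0],[0,0,0],[0,0,0],[0,0,0],[0,0,0],[0,0,0],[0,0,0],[0,0,0],[0,0,0],[0,0,0],[0,0,0],[0,0,0]]}'
python3 -m inch '{"claw":[0,0,0,0,0,0,0,0,0,0,0,0,0,0,0],"translation":[[1.5,0,0],[4,-0.5,0],[8,-1,0],[12,-2,0],[16,-3,0],[20,-4,0],[24,-5,0],[28,-6.15,0],[31,-6.15,0],[33.4,-6.15,0],[33.4,-6.15,0],[33.4,-6.15,0],[33.4,-6.15,0],[33.4,-6.15,0],[33.4,-6.15,0]],"angular":[[0,0,0],[0,0,1],[0,0,2],[0,0,3],[0,0,4],[0,0,5],[0,0,5.35],[0,0,5.35],[0,0,5.35],[0,0,5.35],[0,0,5.35],[0,0,5.35],[0,0,5.35],[0,0,5.35],[0,0,5.35]]}'
python3 -c "
from h import *
c=shot('wrist','w13'); s=read_state(); q=s['tool_rot'];print(s['eef_pos'].round(4),np.degrees(2*np.arctan2(q[1],q[0])))"
```

```text
t: 19.93
eef_pos: [0.3965, 0.2416, 0.2883]
tool_rot: [0.726, -0.688, -0.0, -0.001]
ft_force: [-0.5, -0.3, -3.1]
gripper_width: 0.0333
t: 21.18
eef_pos: [0.4758, -0.0881, 0.2874]
tool_rot: [-0.693, 0.721, 0.0, -0.0]
ft_force: [-0.2, -0.8, -2.9]
gripper_width: 0.0334
[ 0.4759 -0.0882  0.2875] 267.78586880416555
```

View pics/w13.png

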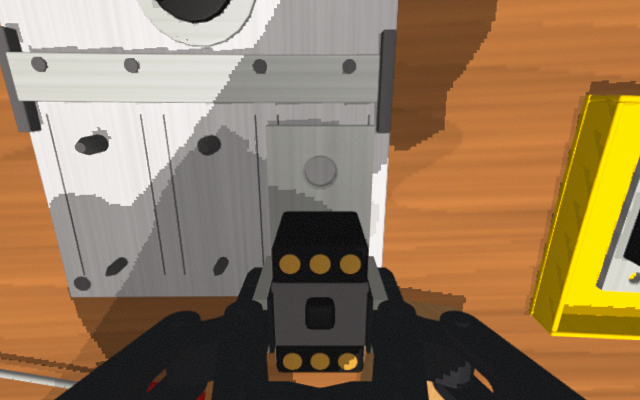

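Held carrier's hole is at (320,171), the same as for the tested one, so the grasp offset matches. Correct 2 mm and descend in stages.

```bash
python3 -m inch '{"claw":[0,0,0,0,0,0,0,0],"translation":[[0.2,0,1],[0.2,0,3],[0.2,0,5],[0.2,0,5.8],[0.2,0,5.9],[0.2,0,5.9],[0.2,0,5.9],[0.2,0,5.9]],"angular":[[0,0,0.15],[0,0,0.15],[0,0,0.15],[0,0,0.15],[0,0,0.15],[0,0,0.15],[0,0,0.15],[0,0,0.15]]}'
python3 -c "
from h import *
s=read_state(); q=s['tool_rot'];print(s['eef_pos'].round(4),np.degrees(2*np.arctan2(q[1],q[0])),s['ft_force'].round(1))"
```

```text
t: 21.9
eef_pos: [0.4761, -0.0911, 0.2295]
tool_rot: [-0.692, 0.722, -0.0, 0.0]
ft_force: [-0.3, 0.8, -3.3]
gripper_width: 0.0333
[ 0.4761 -0.0911  0.2295] 267.5521676056201 [-0.3  0.8 -3.3]
```

```bash
python3 -m inch '{"claw":[0,0,0,0,0,0],"translation":[[0,0,0],[0,0,0],[0,0,0],[0,0,0],[0,0,0],[0,0,0]],"angular":[[0,0,0],[0,0,0],[0,0,0],[0,0,0],[0,0,0],[0,0,0]]}'
python3 -c "
from h import *
s=read_state(); q=s['tool_rot'];print(s['eef_pos'].round(5),np.degrees(2*np.arctan2(q[1],q[0])),s['ft_force'].round(1), s['dq'].round(4))"
```

```text
t: 22.4
eef_pos: [0.4758, -0.091, 0.2288]
tool_rot: [-0.692, 0.722, -0.0, 0.0]
ft_force: [0.7, -0.5, -2.3]
gripper_width: 0.0334
[ 0.47581 -0.09103  0.22877] 267.54719353470506 [ 0.7 -0.5 -2.3] [ 0.0011  0.001  -0.0008  0.0007 -0.0005 -0.0016  0.0006]
```

```bash
python3 -m inch '{"claw":[0,0,0,0,0,0,0,0,0,0,0],"translation":[[-0.08,-0.02,0],[-0.08,-0.02,0],[-0.08,-0.02,0.4],[-0.08,-0.02,0.7],[-0.08,-0.02,1.0],[-0.08,-0.02,1.3],[-0.08,-0.02,1.6],[-0.08,-0.02,1.6],[-0.08,-0.02,1.6],[-0.08,-0.02,1.6],[-0.08,-0.02,1.6]],"angular":[[0,0,-0.1],[0,0,-0.1],[0,0,-0.1],[0,0,-0.1],[0,0,-0.1],[0,0,-0.1],[0,0,-0.1],[0,0,-0.1],[0,0,-0.1],[0,0,-0.1],[0,0,-0.1]]}'
python3 -c "
from h import *
s=read_state(); q=s['tool_rot'];print(s['eef_pos'].round(5),np.degrees(2*np.arctan2(q[1],q[0])),s['ft_force'].round(1), s['wrist_torque'].round(2))"
```

```text
t: 23.32
eef_pos: [0.4761, -0.0903, 0.2128]
tool_rot: [-0.692, 0.721, -0.0, 0.0]
ft_force: [0.6, 0.3, -3.2]
gripper_width: 0.0331
[ 0.47607 -0.09028  0.21284] 267.64619638018166 [ 0.6  0.3 -3.2] [-0.02 -0.06 -0.01]
```

Already threaded with no contact force. Seat it, release and rise.

```bash
python3 -m inch '{"claw":[0,0,0,0,0,0.6,0.6,0.6,0.6,0.6,0.6,0.6,0.6,0.6,0.6],"translation":[[0,0,0.3],[0,0,0.6],[0,0,0.8],[0,0,0.85],[0,0,0.85],[0,0,0.85],[0,0,0.85],[0,0,0.85],[0,0,0.85],[0,0,-1],[0,0,-4],[0,0,-8],[0,0,-9.2],[0,0,-9.2],[0,0,-9.2]],"angular":[[0,0,0],[0,0,0],[0,0,0],[0,0,0],[0,0,0],[0,0,0],[0,0,0],[0,0,0],[0,0,0],[0,0,0],[0,0,0],[0,0,0],[0,0,0],[0,0,0],[0,0,0]]}'
python3 -c "
from h import *
c=shot('wrist','w14'); s=read_state(); q=s['tool_rot'];print(s['eef_pos'].round(4),np.degrees(2*np.arctan2(q[1],q[0]))); print(pose(c,[.476,-.09],.064))
w=load('w2')
for n,p in (('B',[.424,.38]),('A',[.605,.28])): print(n,proj(w,[[*p,.046]]),dots(w).round(0).tolist())
"
```

```text
t: 24.57
eef_pos: [0.4761, -0.0899, 0.305]
tool_rot: [-0.693, 0.721, -0.0, 0.001]
ft_force: [0.6, 1.7, -0.2]
gripper_width: 0.0514
[ 0.4759 -0.0899  0.3043] 267.67842971387233
(6, array([ 0.4758, -0.09  ]), np.float64(-2.22), array([0.0206, 0.0086]))
B [[496.04242608 117.71182697]] [[498.0, 92.0], [341.0, 95.0], [509.0, 94.0], [318.0, 97.0], [330.0, 96.0], [481.0, 138.0], [345.0, 141.0], [492.0, 140.0], [322.0, 143.0], [333.0, 142.0], [44.0, 172.0], [57.0, 172.0], [69.0, 172.0], [67.0, 216.0], [78.0, 216.0], [376.0, 292.0], [385.0, 295.0]]
A [[380.61438751 295.1109541 ]] [[498.0, 92.0], [341.0, 95.0], [509.0, 94.0], [318.0, 97.0], [330.0, 96.0], [481.0, 138.0], [345.0, 141.0], [492.0, 140.0], [322.0, 143.0], [333.0, 142.0], [44.0, 172.0], [57.0, 172.0], [69.0, 172.0], [67.0, 216.0], [78.0, 216.0], [376.0, 292.0], [385.0, 295.0]]
```

Seated within about 0.2 mm of the expected pose. Next spare.

```bash
python3 -m inch '{"claw":[0.6,0.6,0.6,0.6,0.6,0.6,0.6,0.6,0.6,0.6,0.6,0.6,0.6,0.6,0.6,0.6],"translation":[[-45.6,7.1,0],[-45.6,7.1,0],[-45.6,7.1,0],[-45.6,7.1,0],[-45.6,7.1,0],[-45.6,7.1,0],[-45.6,7.1,0],[-45.6,7.1,0],[-45.6,7.1,0],[-45.6,7.1,0],[-45.6,7.1,1.6],[-45.6,7.1,1.6],[-45.6,7.1,1.6],[-45.6,7.1,1.6],[-45.6,7.1,1.6],[-45.6,7.1,1.6]],"angular":[[0,0,12],[0,0,12],[0,0,12],[0,0,12],[0,0,12],[0,0,12],[0,0,12],[0,0,12],[0,0,12],[0,0,12],[0,0,12],[0,0,12],[0,0,12],[0,0,12],[0,0,12],[0,0,12]]}'
python3 -c "
from h import *
c=shot('wrist','w15'); s=read_state(); q=s['tool_rot'];print(s['eef_pos'].round(4),np.degrees(2*np.arctan2(q[1],q[0]))); print(dots(c).round(0).tolist(),pose(c,[.423,.37],.046))
c=shot('top','t15'); print(dots(c)) "
```

```text
t: 25.95
eef_pos: [0.4243, 0.3669, 0.2886]
tool_rot: [-0.612, 0.791, -0.0, -0.0]
ft_force: [0.0, -0.4, 1.0]
gripper_width: 0.0511
[0.4242 0.3671 0.2888] 255.5398991438307
[[294.0, 195.0], [311.0, 195.0], [277.0, 195.0], [280.0, 254.0], [296.0, 254.0], [312.0, 254.0]] (6, array([0.424 , 0.3835]), np.float64(-14.32), array([0.0206, 0.0087]))
[[233.28292683 132.82439024]]
```

```bash
python3 -m inch '{"claw":[0.6,0.6,0.6,0.6,0.6,0.6],"translation":[[-1.6,0.43,0],[-1.6,0.43,0],[-1.6,0.43,0],[-1.6,0.43,0],[-1.6,0.43,0],[-1.6,0.43,0]],"angular":[[0,0,0],[0,0,0],[0,0,0],[0,0,0],[0,0,0],[0,0,0]]}'
python3 -c "
from h import *
c=shot('wrist','w16'); s=read_state(); q=s['tool_rot'];print(s['eef_pos'].round(4),np.degrees(2*np.arctan2(q[1],q[0]))); print(pose(c,[.423,.38],.046))"
```

```text
t: 26.55
eef_pos: [0.4237, 0.3843, 0.2888]
tool_rot: [-0.613, 0.79, -0.0, -0.0]
ft_force: [0.0, 0.3, 0.3]
gripper_width: 0.0509
[0.4237 0.3844 0.2888] 255.61663360517292
(2, array([0.424 , 0.3834]), np.float64(12.71), array([0.0231, 0.    ]))
```

```bash
python3 -m inch '{"claw":[0.6,0.6,0.6,0.6,0.6,0.6,0,0,0,0,0,0,0,0,0,0,0,0,0,0],"translation":[[0.1,-0.05,3],[0.1,-0.05,6],[0.1,-0.05,8],[0.1,-0.05,9.5],[0.1,-0.05,10.2],[0.1,-0.05,10.2],[0.1,-0.05,10.2],[0.1,-0.05,10.2],[0.1,-0.05,10.2],[0.1,-0.05,10.2],[0.1,-0.05,10.2],[0.1,-0.05,10.2],[0.1,-0.05,10.2],[0.1,-0.05,9],[0.1,-0.05,7],[0.1,-0.05,4],[0.1,-0.05,2],[0.1,-0.05,0],[0.1,-0.05,0],[0.1,-0.05,0]],"angular":[[0,0,0],[0,0,0],[0,0,0],[0,0,0],[0,0,0],[0,0,0],[0,0,0],[0,0,0],[0,0,0],[0,0,0],[0,0,0],[0,0,0],[0,0,0],[0,0,0],[0,0,0],[0,0,0],[0,0,0],[0,0,0],[0,0,0],[0,0,0]]}'
python3 -m inch '{"claw":[0,0,0,0,0,0,0,0,0,0,0,0,0,0,0,0,0,0],"translation":[[1.5,-0.5,0],[4,-1.6,0],[8,-3.2,0],[12,-4.9,0],[16,-6.6,0],[20,-8.2,0],[24,-9.9,0],[28,-11.5,0],[32,-13.2,0],[35,-14.4,0],[37.2,-15.3,0],[37.2,-15.3,0],[37.2,-15.3,0],[37.2,-15.3,0],[37.2,-15.3,0],[37.2,-15.3,0],[37.2,-15.3,0],[37.2,-15.3,0]],"angular":[[0,0,-1],[0,0,-2],[0,0,-4],[0,0,-6],[0,0,-8],[0,0,-10],[0,0,-12],[0,0,-12],[0,0,-12],[0,0,-12],[0,0,-12],[0,0,-12],[0,0,-12],[0,0,-12],[0,0,-12],[0,0,-12],[0,0,-12],[0,0,-12]]}'
python3 -c "
from h import *
c=shot('wrist','w17'); s=read_state(); q=s['tool_rot'];print(s['eef_pos'].round(4),np.degrees(2*np.arctan2(q[1],q[0])));print(dots(c).round(1).tolist(),dots(load('w8')).round(1).tolist(),dots(load('w13')).round(1).tolist())"
```

```text
t: 28.27
eef_pos: [0.4237, 0.3839, 0.2898]
tool_rot: [-0.613, 0.79, 0.0, 0.001]
ft_force: [-0.1, -0.3, -4.8]
gripper_width: 0.0332
t: 29.77
eef_pos: [0.4798, -0.0139, 0.2887]
tool_rot: [-0.693, 0.721, 0.0, -0.0]
ft_force: [-0.2, 0.8, -4.0]
gripper_width: 0.0332
[ 0.4798 -0.0141  0.2887] 267.69510427873024
[[434.4, 197.5], [452.6, 197.4], [471.1, 197.4], [427.5, 261.7], [444.9, 261.9], [462.2, 261.9], [292.4, 359.0], [319.6, 358.9], [346.9, 358.9], [271.1, 357.0], [272.0, 364.5], [160.1, 375.8], [432.6, 391.8]] [[9.5, 347.7], [292.4, 361.7], [319.8, 361.6], [347.5, 361.6], [432.8, 392.2], [204.8, 395.9]] [[292.0, 361.3], [319.6, 361.1], [347.7, 361.4], [271.2, 361.8], [432.8, 391.8], [209.3, 387.4]]
```

View pics/w17.png

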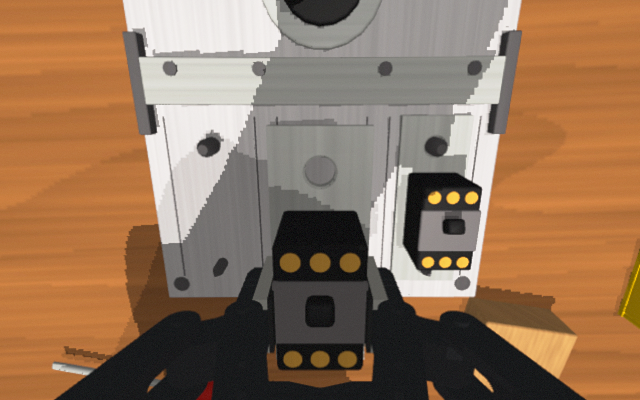

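```bash
python3 -m inch '{"claw":[0,0,0,0,0,0,0,0,0,0],"translation":[[0.12,0.1,1],[0.12,0.1,3],[0.12,0.1,5],[0.12,0.1,5.8],[0.12,0.1,5.9],[0.12,0.1,5.9],[0.12,0.1,5.9],[0.12,0.1,5.9],[0.12,0.1,5.9],[0.12,0.1,5.9]],"angular":[[0,0,0],[0,0,0],[0,0,0],[0,0,0],[0,0,0],[0,0,0],[0,0,0],[0,0,0],[0,0,0],[0,0,0]]}'
python3 -c "
from h import *
s=read_state(); q=s['tool_rot'];print(s['eef_pos'].round(4),np.degrees(2*np.arctan2(q[1],q[0])),s['ft_force'].round(1))"
```

```text
t: 30.65
eef_pos: [0.479, -0.0156, 0.2302]
tool_rot: [-0.693, 0.721, -0.0, 0.0]
ft_force: [0.5, 1.2, -3.6]
gripper_width: 0.0332
[ 0.479  -0.0156  0.2302] 267.663090856791 [ 0.5  1.2 -3.6]
```

```bash
python3 -m inch '{"claw":[0,0,0,0,0,0,0,0,0,0],"translation":[[-0.03,0.03,0],[-0.03,0.03,0.4],[-0.03,0.03,0.7],[-0.03,0.03,1.0],[-0.03,0.03,1.3],[-0.03,0.03,1.6],[-0.03,0.03,1.7],[-0.03,0.03,1.7],[-0.03,0.03,1.7],[-0.03,0.03,1.7]],"angular":[[0,0,0],[0,0,0],[0,0,0],[0,0,0],[0,0,0],[0,0,0],[0,0,0],[0,0,0],[0,0,0],[0,0,0]]}'
python3 -c "
from h import *
s=read_state(); q=s['tool_rot'];print(s['eef_pos'].round(4),np.degrees(2*np.arctan2(q[1],q[0])),s['ft_force'].round(1), s['wrist_torque'].round(2))"
```

```text
t: 31.48
eef_pos: [0.4785, -0.0155, 0.2128]
tool_rot: [-0.692, 0.722, -0.0, 0.0]
ft_force: [-0.1, 0.4, -3.1]
gripper_width: 0.0333
[ 0.4785 -0.0155  0.2128] 267.64259130990735 [-0.1  0.4 -3.1] [ 0.01 -0.01 -0.01]
```

```bash
python3 -m inch '{"claw":[0,0,0,0,0,0.6,0.6,0.6,0.6,0.6,0.6,0.6,0.6,0.6,0.6],"translation":[[0,0,0.3],[0,0,0.6],[0,0,0.75],[0,0,0.8],[0,0,0.8],[0,0,0.8],[0,0,0.8],[0,0,0.8],[0,0,0.8],[0,0,-1],[0,0,-4],[0,0,-8],[0,0,-9.2],[0,0,-9.2],[0,0,-9.2]],"angular":[[0,0,0],[0,0,0],[0,0,0],[0,0,0],[0,0,0],[0,0,0],[0,0,0],[0,0,0],[0,0,0],[0,0,0],[0,0,0],[0,0,0],[0,0,0],[0,0,0],[0,0,0]]}'
python3 -c "
from h import *
c=shot('wrist','w18'); s=read_state(); q=s['tool_rot'];print(s['eef_pos'].round(4),np.degrees(2*np.arctan2(q[1],q[0]))); print(pose(c,[.479,-.015],.064))
w=load('w1'); print(onz(w,[(308,357)],.046), onz(w,[(319,303)],.006)); w=load('w3'); print(onz(w,[(564,307)],.046), onz(w,[(563,259),(523,321)],.006)); print(onz(load('top0'),[(207,172)],.046),onz(load('t15'),[(207,172)],.046))
cv2.imwrite('pics/t15c.png',cv2.resize(load('t15')['image'][140:290,130:390],(780,450)))
"
```

```text
t: 32.73
eef_pos: [0.4786, -0.0151, 0.305]
tool_rot: [-0.693, 0.721, -0.0, 0.001]
ft_force: [-0.6, -0.2, -0.4]
gripper_width: 0.0515
[ 0.4783 -0.0151  0.3043] 267.68232559871905
(6, array([ 0.4783, -0.0151]), np.float64(-2.49), array([0.0206, 0.0086]))
[[0.62514371 0.28041679 0.046     ]] [[0.58151954 0.29423137 0.006     ]]
[[0.61854381 0.27511125 0.046     ]] [[0.58247817 0.29408069 0.006     ]
 [0.66497059 0.26064087 0.006     ]]
[[0.62041204 0.26961618 0.046     ]] [[0.62041204 0.26961618 0.046     ]]
```

View pics/t15c.png

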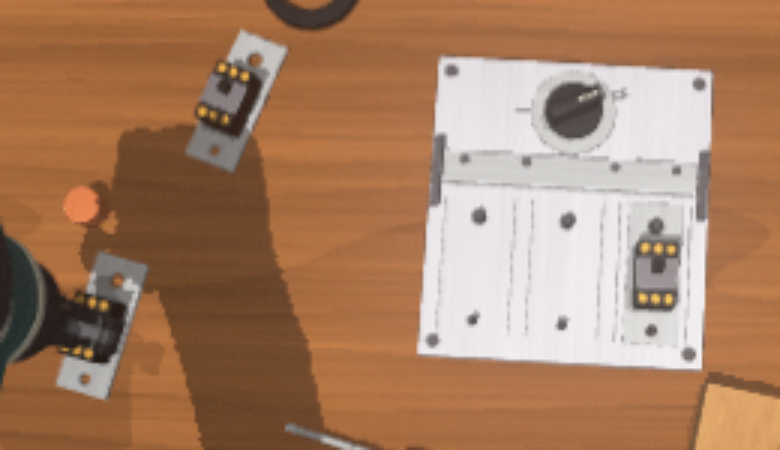

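Top crop: plate on station 3, the mark at the double line, and spare A with its big hole away at crop (255,60). Station 2 now measures within 0.6 mm of the tested carrier's seat. Go to spare A.

```bash
python3 -m inch '{"claw":[0.6,0.6,0.6,0.6,0.6,0.6,0.6,0.6,0.6,0.6,0.6,0.6,0.6,0.6],"translation":[[-29.8,-13.3,0],[-29.8,-13.3,0],[-29.8,-13.3,0],[-29.8,-13.3,0],[-29.8,-13.3,0],[-29.8,-13.3,0],[-29.8,-13.3,0],[-29.8,-13.3,0],[-29.8,-13.3,1.6],[-29.8,-13.3,1.6],[-29.8,-13.3,1.6],[-29.8,-13.3,1.6],[-29.8,-13.3,1.6],[-29.8,-13.3,1.6]],"angular":[[0,0,19.7],[0,0,19.7],[0,0,19.7],[0,0,19.7],[0,0,19.7],[0,0,19.7],[0,0,19.7],[0,0,19.7],[0,0,19.7],[0,0,19.7],[0,0,19.7],[0,0,19.7],[0,0,19.7],[0,0,19.7]]}'
python3 -c "
from h import *
c=shot('wrist','w19'); s=read_state(); q=s['tool_rot'];print(s['eef_pos'].round(4),np.degrees(2*np.arctan2(q[1],q[0]))); print(dots(c).round(0).tolist(),pose(c,[.623,.277],.046))"
```

```text
t: 33.95
eef_pos: [0.6237, 0.2762, 0.2893]
tool_rot: [-0.558, 0.83, 0.0, 0.0]
ft_force: [0.6, -0.4, 0.7]
gripper_width: 0.0511
[0.6237 0.2764 0.2893] 247.9065921290374
[[315.0, 188.0], [332.0, 188.0], [298.0, 189.0], [302.0, 248.0], [317.0, 248.0], [333.0, 248.0], [455.0, 393.0]] (6, array([0.6242, 0.2784]), np.float64(-20.48), array([0.0206, 0.0086]))
```

```bash
python3 -m inch '{"claw":[0.6,0.6,0.6,0.6,0.6,0.6,0.6,0,0,0,0,0,0,0,0,0,0,0,0,0],"translation":[[-0.2,0.03,0],[-0.2,0.03,3],[-0.2,0.03,6],[-0.2,0.03,8.5],[-0.2,0.03,10],[-0.2,0.03,10.3],[-0.2,0.03,10.3],[-0.2,0.03,10.3],[-0.2,0.03,10.3],[-0.2,0.03,10.3],[-0.2,0.03,10.3],[-0.2,0.03,10.3],[-0.2,0.03,10.3],[-0.2,0.03,9],[-0.2,0.03,7],[-0.2,0.03,4],[-0.2,0.03,2],[-0.2,0.03,0],[-0.2,0.03,0],[-0.2,0.03,0]],"angular":[[0,0,-1.6],[0,0,-1.6],[0,0,-1.6],[0,0,-1.6],[0,0,-1.6],[0,0,-1.6],[0,0,-1.6],[0,0,-1.6],[0,0,-1.6],[0,0,-1.6],[0,0,-1.6],[0,0,-1.6],[0,0,-1.6],[0,0,-1.6],[0,0,-1.6],[0,0,-1.6],[0,0,-1.6],[0,0,-1.6],[0,0,-1.6],[0,0,-1.6]]}'
python3 -m inch '{"claw":[0,0,0,0,0,0,0,0,0,0,0,0,0,0,0,0],"translation":[[1.5,0.3,0],[4,0.9,0],[8,1.8,0],[12,2.7,0],[16,3.5,0],[20,4.4,0],[23,5.1,0],[25.4,5.6,0],[25.4,5.6,0],[25.4,5.6,0],[25.4,5.6,0],[25.4,5.6,0],[25.4,5.6,0],[25.4,5.6,0],[25.4,5.6,0],[25.4,5.6,0]],"angular":[[0,0,-1],[0,0,-3],[0,0,-6],[0,0,-9],[0,0,-12],[0,0,-15],[0,0,-17],[0,0,-18.1],[0,0,-18.1],[0,0,-18.1],[0,0,-18.1],[0,0,-18.1],[0,0,-18.1],[0,0,-18.1],[0,0,-18.1],[0,0,-18.1]]}'
python3 -c "
from h import *
c=shot('wrist','w20'); s=read_state(); q=s['tool_rot'];print(s['eef_pos'].round(4),np.degrees(2*np.arctan2(q[1],q[0])));print(dots(c).round(1).tolist())"
```

```text
t: 35.67
eef_pos: [0.6241, 0.279, 0.2903]
tool_rot: [-0.57, 0.821, 0.0, 0.001]
ft_force: [-0.7, 0.2, -4.3]
gripper_width: 0.0332
t: 37.0
eef_pos: [0.4829, 0.0606, 0.2886]
tool_rot: [-0.693, 0.721, -0.0, -0.0]
ft_force: [-0.4, -0.3, -3.5]
gripper_width: 0.0336
[0.4829 0.0606 0.2886] 267.6616231050213
[[566.4, 197.2], [585.3, 197.4], [604.2, 197.4], [433.8, 198.5], [451.9, 198.3], [470.4, 198.1], [426.9, 262.7], [444.2, 262.7], [551.6, 262.4], [569.5, 262.5], [587.4, 262.6], [292.3, 360.3], [319.6, 360.2], [346.9, 360.2], [368.0, 360.4], [271.8, 359.6], [432.7, 392.0], [206.4, 392.3]]
```

View pics/w20.png

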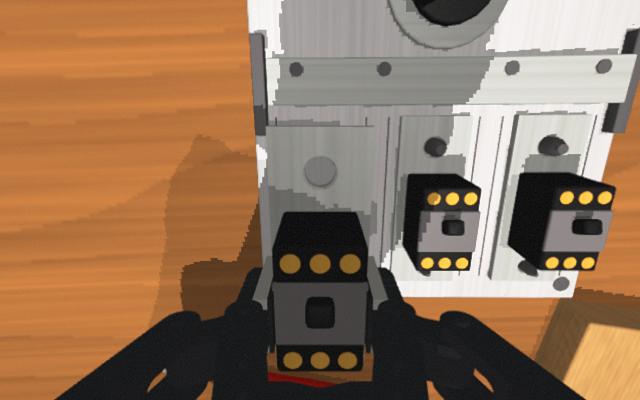

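Two plates seated, and the third is held squarely. Correct and descend.

```bash
python3 -m inch '{"claw":[0,0,0,0,0,0,0,0,0,0],"translation":[[0.1,0.07,1],[0.1,0.07,3],[0.1,0.07,5],[0.1,0.07,5.8],[0.1,0.07,5.9],[0.1,0.07,5.9],[0.1,0.07,5.9],[0.1,0.07,5.9],[0.1,0.07,5.9],[0.1,0.07,5.9]],"angular":[[0,0,0],[0,0,0],[0,0,0],[0,0,0],[0,0,0],[0,0,0],[0,0,0],[0,0,0],[0,0,0],[0,0,0]]}'
python3 -c "
from h import *
s=read_state(); q=s['tool_rot'];print(s['eef_pos'].round(4),np.degrees(2*np.arctan2(q[1],q[0])),s['ft_force'].round(1))"
```

```text
t: 37.88
eef_pos: [0.4822, 0.0596, 0.2302]
tool_rot: [-0.693, 0.721, -0.0, 0.0]
ft_force: [-0.4, -0.6, -2.7]
gripper_width: 0.0332
[0.4822 0.0596 0.2302] 267.6622541884008 [-0.4 -0.6 -2.7]
```

```bash
python3 -m inch '{"claw":[0,0,0,0,0,0,0,0,0],"translation":[[0,0,0.4],[0,0,0.7],[0,0,1.0],[0,0,1.3],[0,0,1.6],[0,0,1.7],[0,0,1.7],[0,0,1.7],[0,0,1.7]],"angular":[[0,0,0],[0,0,0],[0,0,0],[0,0,0],[0,0,0],[0,0,0],[0,0,0],[0,0,0],[0,0,0]]}'
python3 -c "
from h import *
s=read_state(); q=s['tool_rot'];print(s['eef_pos'].round(4),np.degrees(2*np.arctan2(q[1],q[0])),s['ft_force'].round(1), s['wrist_torque'].round(2))"
```

```text
t: 38.63
eef_pos: [0.4822, 0.0594, 0.2128]
tool_rot: [-0.692, 0.721, -0.0, 0.0]
ft_force: [-0.1, 0.1, -3.4]
gripper_width: 0.0332
[0.4822 0.0594 0.2128] 267.64498947078397 [-0.1  0.1 -3.4] [-0.02  0.06 -0.01]
```

```bash
python3 -m inch '{"claw":[0,0,0,0,0,0.6,0.6,0.6,0.6,0.6,0.6,0.6,0.6,0.6,0.6],"translation":[[0,0,0.3],[0,0,0.6],[0,0,0.75],[0,0,0.8],[0,0,0.8],[0,0,0.8],[0,0,0.8],[0,0,0.8],[0,0,0.8],[0,0,-1],[0,0,-4],[0,0,-8],[0,0,-9.2],[0,0,-9.2],[0,0,-9.2]],"angular":[[0,0,0],[0,0,0],[0,0,0],[0,0,0],[0,0,0],[0,0,0],[0,0,0],[0,0,0],[0,0,0],[0,0,0],[0,0,0],[0,0,0],[0,0,0],[0,0,0],[0,0,0]]}'
python3 -c "
from h import *
c=shot('wrist','w21'); shot('scene','s21')
for y,x in((.0596,.4820),(-.0152,.479),(-.09,.476)): print(pose(c,[x,y],.064,.035))
"
python3 -m inch '{"claw":[0.6,0.6,0.6,0.6,0.6,0.6,0.6,0.6,0.6,0.6,0.6,0.6,0.6,0.6,0.6],"translation":[[7.5,-14,0],[7.5,-14,0],[7.5,-14,0],[7.5,-14,0],[7.5,-14,0],[7.5,-14,0],[7.5,-14,0],[7.5,-14,0],[7.5,-14,0],[7.5,-14,0],[7.5,-14,0],[7.5,-14,2],[7.5,-14,2],[7.5,-14,2],[7.5,-14,2]],"angular":[[0,0,64.5],[0,0,64.5],[0,0,64.5],[0,0,64.5],[0,0,64.5],[0,0,64.5],[0,0,64.5],[0,0,64.5],[0,0,64.5],[0,0,64.5],[0,0,64.5],[0,0,64.5],[0,0,64.5],[0,0,64.5],[0,0,64.5]]}'
python3 -c "
from h import *
c=shot('wrist','w22'); s=read_state(); q=s['tool_rot'];print(s['eef_pos'].round(4),np.degrees(2*np.arctan2(q[1],q[0])),s['q'].round(2))
a=c['image'][:, 100:640]; b=load('s21')['image'][160:260,170:400]
im=np.zeros((600,800,3),np.uint8); im[:300,:405]=cv2.resize(a,(405,300)); im[:300,405:]=cv2.resize(load('w21')['image'],(395,300)); im[300:,:690]=cv2.resize(b,(690,300),interpolation=cv2.INTER_CUBIC)
cv2.imwrite('pics/z2.png',im)"
```

```text
t: 39.88
eef_pos: [0.4821, 0.0598, 0.3049]
tool_rot: [-0.693, 0.721, -0.0, 0.001]
ft_force: [-0.1, 0.1, -0.4]
gripper_width: 0.0515
(6, array([0.4816, 0.0598]), np.float64(-2.24), array([0.0205, 0.0086]))
(5, array([ 0.4825, -0.0134]), np.float64(-10.93), array([0.0204, 0.0074]))
(6, array([ 0.4757, -0.0904]), np.float64(-2.37), array([0.0206, 0.0086]))
t: 41.23
eef_pos: [0.619, -0.0215, 0.2851]
tool_rot: [-0.201, 0.98, -0.0, -0.0]
ft_force: [0.2, 0.1, 0.0]
gripper_width: 0.0514
[ 0.6191 -0.0215  0.2854] 203.21502063551563 [-0.74  0.85  1.1   1.75 -0.85  1.1  -2.09]
```

I've reached the picture limit, so checks are numeric from here. All three plates measure seated. Grip the knob and turn it back.

```bash
python3 -m inch '{"claw":[0.6,0.6,0.6,0.6,0.6,0,0,0,0,0,0],"translation":[[0,0,2],[0,0,4],[0,0,6],[0,0,7.3],[0,0,7.3],[0,0,7.3],[0,0,7.3],[0,0,7.3],[0,0,7.3],[0,0,7.3],[0,0,7.3]],"angular":[[0,0,0],[0,0,0],[0,0,0],[0,0,0],[0,0,0],[0,0,0],[0,0,0],[0,0,0],[0,0,0],[0,0,0],[0,0,0]]}'
python3 -m inch '{"claw":[0,0,0,0,0,0,0,0,0,0,0,0,0,0,0,0,0,0],"translation":[[0,0,0],[0,0,0],[0,0,0],[0,0,0],[0,0,0],[0,0,0],[0,0,0],[0,0,0],[0,0,0],[0,0,0],[0,0,0],[0,0,0],[0,0,0],[0,0,0],[0,0,0],[0,0,0],[0,0,0],[0,0,0]],"angular":[[0,0,-5],[0,0,-10],[0,0,-15],[0,0,-20],[0,0,-25],[0,0,-30],[0,0,-35],[0,0,-40],[0,0,-45],[0,0,-50],[0,0,-55],[0,0,-60],[0,0,-65],[0,0,-70],[0,0,-75],[0,0,-75],[0,0,-75],[0,0,-75]]}'
python3 -m inch '{"claw":[0,0,0,0,0,0,0,0,0,0,0,0,0,0,0,0,0,0,0],"translation":[[0,0,0],[0,0,0],[0,0,0],[0,0,0],[0,0,0],[0,0,0],[0,0,0],[0,0,0],[0,0,0],[0,0,0],[0,0,0],[0,0,0],[0,0,0],[0,0,0],[0,0,0],[0,0,0],[0,0,0],[0,0,0],[0,0,0]],"angular":[[0,0,-5],[0,0,-10],[0,0,-15],[0,0,-20],[0,0,-25],[0,0,-30],[0,0,-35],[0,0,-40],[0,0,-45],[0,0,-50],[0,0,-55],[0,0,-60],[0,0,-65],[0,0,-70],[0,0,-74],[0,0,-76],[0,0,-76],[0,0,-76],[0,0,-76]]}'
python3 -c "
from h import *
s=read_state(); q=s['tool_rot'];print(s['eef_pos'].round(4),np.degrees(2*np.arctan2(q[1],q[0])),s['q'].round(2),s['ft_force'].round(1), s['wrist_torque'].round(2))"
```

```text
t: 42.2
eef_pos: [0.6197, -0.0211, 0.2132]
tool_rot: [-0.201, 0.98, -0.0, 0.001]
ft_force: [2.0, 0.7, 5.1]
gripper_width: 0.0126
t: 43.7
eef_pos: [0.6199, -0.0209, 0.2132]
tool_rot: [0.756, -0.655, 0.001, -0.001]
ft_force: [4.1, 3.4, 4.4]
gripper_width: 0.0126
t: 45.28
eef_pos: [0.6197, -0.0205, 0.2132]
tool_rot: [0.999, -0.051, 0.001, -0.0]
ft_force: [2.1, 6.1, 5.9]
gripper_width: 0.0127
[ 0.6197 -0.0205  0.2132] -5.808570311140808 [-0.33  0.68  0.43  1.77 -0.38  0.77  0.19] [2.1 6.1 5.9] [ 1.32 -0.43  0.14]
```

```bash
python3 -m inch '{"claw":[0.6,0.6,0.6,0.6,0.6,0.6,0.6,0.6,0.6,0.6,0.6,0.6],"translation":[[0,0,0],[0,0,0],[0,0,0],[0,0,0],[0,0,-2],[0,0,-5],[0,0,-9],[0,0,-13],[0,0,-13],[0,0,-13],[0,0,-13],[0,0,-13]],"angular":[[0,0,0],[0,0,0],[0,0,0],[0,0,0],[0,0,0],[0,0,0],[0,0,0],[0,0,0],[0,0,0],[0,0,0],[0,0,0],[0,0,0]]}'
python3 - <<'E'
from h import *
c=shot('wrist','w23'); im=c['image']; g=cv2.cvtColor(im,cv2.COLOR_BGR2GRAY)
def mark(c,fn):
    g=cv2.cvtColor(c['image'],cv2.COLOR_BGR2GRAY)
    u,v=proj(c,[[.619,-.0204,.062]])[0].astype(int)
    roi=g[v-30:v+31,u-30:u+31]; dark=cv2.morphologyEx((roi<60).astype(np.uint8),cv2.MORPH_CLOSE,np.ones((9,9)))
    m=((roi>90)&(dark>0)).astype(np.uint8)
    n,l,st,ce=cv2.connectedComponentsWithStats(m)
    for i in range(1,n):
        if st[i,4]>=15:
            ys,xs=np.where(l==i); P=onz(c,np.c_[xs+u-30,ys+v-30],.062)[:,:2]; mm=P.mean(0); w=np.linalg.svd(P-mm)[2][0]
            d=mm-[.619,-.0204]; w=w*np.sign(w@d); print(fn,st[i,4],mm.round(4),'axis',np.degrees(np.arctan2(w[1],w[0])).round(1),'from centre',np.degrees(np.arctan2(d[1],d[0])).round(1))
for f in('w5','w6','w23'): mark(load(f),f)
# rail: brightness profile along jig x between stations (y = +37), at lip top height
x=np.array([.9992,-.041]);y=np.array([.041,.9992]);o=np.array([.4791,-.0153])
for f in('w5','w6','w23'):
    c=load(f); g=cv2.cvtColor(c['image'],cv2.COLOR_BGR2GRAY)
    for yy in(.037,-.037):
        s=np.arange(.04,.105,.003); p=proj(c,[[*(o+x*t+y*yy),.034] for t in s]).round().astype(int)
        print(f,yy,[int(g[v,u]) if 0<=v<400 and 0<=u<640 else -1 for u,v in p])
for q in((.4816,.0598),(.4785,-.0152),(.4757,-.0902),(.449,-.3345)): print(pose(c,q,.064 if q[1]>-.2 else .05,.035))
E
```

```text
t: 46.28
eef_pos: [0.6186, -0.0212, 0.3407]
tool_rot: [0.999, -0.051, -0.001, 0.0]
ft_force: [-0.3, -0.8, -0.9]
gripper_width: 0.0515
w5 91 [ 0.6202 -0.0098] axis 82.9 from centre 83.5
w6 63 [ 0.6242 -0.0324] axis -66.0 from centre -66.4
w6 52 [ 0.603  -0.0377] axis -65.8 from centre -132.7
w6 28 [ 0.6448 -0.0252] axis -74.4 from centre -10.5
w6 34 [0.6095 0.0013] axis -156.8 from centre 113.7
w23 44 [0.6003 0.0015] axis 67.6 from centre 130.5
w23 73 [ 0.6411 -0.0091] axis 88.0 from centre 27.2
w23 70 [ 0.62  -0.008] axis 84.2 from centre 85.3
w23 17 [ 0.5973 -0.0163] axis 92.0 from centre 169.4
w23 30 [ 0.6345 -0.0432] axis -61.4 from centre -55.8
w23 15 [ 0.6386 -0.0436] axis -76.5 from centre -49.7
w23 34 [ 0.6171 -0.0435] axis 175.8 from centre -94.7
w5 0.037 [119, 120, 119, 120, 122, 107, 106, 101, 109, 105, 65, 57, 53, 108, 87, 102, 125, 128, 126, 126, 125, 125]
w5 -0.037 [235, 229, 236, 232, 235, 225, 226, 221, 229, 23, 30, 28, 94, 93, 95, 35, 23, 17, 24, 245, 242, 242]
w6 0.037 [30, 21, 24, 24, 25, 70, 81, 83, 80, 83, 23, 19, 57, 89, 95, 91, 48, 46, 46, 93, 74, 108]
w6 -0.037 [231, 231, 233, 232, 232, 232, 234, 233, 234, 233, 234, 207, 209, 200, 214, 209, 116, 108, 104, 194, 76, 155]
w23 0.037 [122, 122, 121, 123, 122, 107, 107, 104, 109, 109, 59, 56, 55, 125, 85, 127, 135, 133, 231, 231, 230, 231]
w23 -0.037 [157, 153, 151, 147, 150, 138, 139, 136, 143, 138, 83, 73, 68, 142, 86, 163, 163, 166, 166, 166, 166, 166]
(6, array([0.4815, 0.0598]), np.float64(-2.41), array([0.0206, 0.0086]))
(6, array([ 0.4781, -0.0153]), np.float64(-2.43), array([0.0206, 0.0086]))
(3, array([ 0.4826, -0.0837]), np.float64(-10.02), array([0.0196, 0.0043]))
(0, array([nan, nan]), np.float64(0.0), array([], dtype=float64))h.py:37: RuntimeWarning: Mean of empty slice.
  m=P.mean(0); u,s,v=np.linalg.svd(P-m); a=v[0]*np.sign(v[0,0])
  ret = um.true_divide(
```

```bash
python3 -c "
from h import *
print(pose(load('w10'),[.449,-.3345],.05), dots(load('w10')).round(1).tolist()); s=read_state(); print(s['t'],s['dq'].round(4))
from plant import sign_off; print(sign_off())"
```

```text
(5, array([ 0.453 , -0.3325]), np.float64(-13.58), array([0.0203, 0.0073])) [[303.8, 178.8], [318.4, 178.8], [333.1, 178.7], [304.6, 232.6], [318.7, 232.5], [129.4, 383.7]]
46.3333 [ 0.0009  0.0027  0.0017 -0.0014  0.0009  0.0025  0.0001]
the job is handed in; nothing more can be done
None
```

I handed the job in after about 46 s of robot time. All parts of the task were carried out, and sign-off reported no verdict.

- **Release:** I turned the knob clockwise to the double line; the camera read the mark at about 2.68 rad. I did it in one continuous grasp rather than the two suggested.
- **Tested carrier:** I stood it near the middle of the yellow tray. After release five of its six terminals were detected, in straight rows, which fits an upright carrier. I did not look at it again later.
- **Spares:** All three were there, and one had been knocked about 25 mm before I reached it, so I measured it again. I set them on stations 3, 2 and 1, and they went onto the dowels without contact force.
- **Lock:** I turned the knob back anticlockwise. The mark then read about 0.06 rad and the rail front edge was at about jig x +53 to +55 mm.

**Last checks:**
- **Positions:** The terminals put every spare within about 1 mm of where I expected its station, and aligned within about 0.2°.
- **Partial reading:** In the final picture only three terminals on station 3 were detected, so that reading was unusable. I relied on its two earlier six-terminal readings, which agreed with its station.
- **Flatness:** I did not measure it directly. It is inferred from free seating and from the rail closing over the plates.
- **Picture limit:** The 16-picture limit ran out before the last placing, so checks from then on were numeric only.

I never took the arm near the meter.

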